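# Fit the stop posts and load the ware board

## Robot

A 7-joint arm with a two-finger parallel gripper is mounted at the origin on the work surface. World frame = base frame: x ahead of the robot, y to its left, z up, the work surface at z = 0. Lengths are in m, angles in rad, forces in N, time in s.
With the tool pointing down it reaches from about 0.4 to 0.85 m from the base axis. Payload 10.4 kg.
Tool frame: the origin (TCP) lies midway between the tips of the shut fingers; the grasp point (between the pads) lies 19 mm behind it; z points along the fingers, y is the line along which they close (so a half turn about z gives the same grasp; the last joint's range is limited). The gripper opens to 87 mm and grips with 3 to 60 N. Pads are 19 mm wide; open, the fingers measure 117 mm over their backs; the gripper's body (75 mm by 190 mm) begins 51 mm behind the grasp point.
Start: joints at [-1.225, 0.332, -0.065, 1.46, 0.022, 1.35, -0.088], TCP at [0.225, 0.583, 0.223] pointing down, gripper open.
Joint ranges: [-2.6, 2.6], [-0.5, 2.12], [-1.47, 1.34], [0.16, 2.42], [-1.27, 4.41], [0.06, 2.06], [-2.6, 2.6]. Speed limits (rad/s): [2.22, 2.22, 2.79, 2.79, 3.14, 3.14, 3.14].

## Interface

Orientations are given as a unit quaternion [x, y, z, w].
In Python, from bench import r gives the robot as it stands.
- The arm moves only by the tool arm_command, never from a script. Its arguments are lists of equal length, an entry for each row: "xyz": the shift along the world's x, y, z in m, a list of three; "rot": the turn, a rotation vector about the world's x, y, z in rad, a list of three. In form: {"xyz": [[tx, ty, tz], ...], "rot": [[ax, ay, az], ...]}. A call has 1 to 20 rows; each row is the pose to reach, as a shift and turn from the pose commanded when the call began; what a row does not reach only later rows make up. A row lasts 1/12 s, in which the tool goes at most 41.7 mm and 7.16 degrees, less where a joint would pass 70% of its speed; a pose out of reach is approached as far as the arm can. A call with a gripper value outside its range is refused whole. "grip" is the opening, from 0 (shut) to 1 (fully open), set as the call begins (left out, the last holds). The fingers move at their own pace and stop on an object; "squeeze" is the grip in N (left out, the last holds). Time passes only in rows, so rows that repeat a pose let the fingers close. It gives the time, the measured TCP pose, the force, the opening and the grip force at its end, in the units of the state.
- r.read_state(): the state, without advancing time (a new reading comes with each control period).
- r.camera(name): name is "scene" or "top"; returns the picture (384x512x3 uint8, red, green, blue); there is no depth.
- r.camera_model(name): a dict with "fx", "fy", "cx", "cy" (pixels), "T" (4x4, takes a point from camera to world coordinates). Camera axes: x right, y up, looking along -z (the intrinsics and any distortion apply to the point x, -y, -z); pixel columns grow to the right and rows downward; lengths in m; the calibration is good to about 2 mm. A picture is of the moment at which its call begins. camera_model takes no time and is no camera call.
- r.close_job(): hands the job in; it is judged then, once.
Trained networks look in the newest picture that a camera, given by its name, has taken for a name from the list of things; names that differ only in an ending like _2 or _b are one class to them, and where a whole thing is asked for, a point or a joint stands for the part that bears it (a point fixed in the world has none). Each returns a list of dicts, best first, with "conf" (0 to 1); they miss things now and then, are a little off and sometimes report something else, mostly with a low value. They report only what shows in the picture. A call takes as long as a camera call. They do not tell look-alikes from the thing itself.
- r.look_for(label, camera): "at" ([x, y, z] in m, in the coordinates of the camera as it stood for that picture, good to about 4 mm: the middle of the surface that is visible of it).
- r.spot_point(label, camera): "at" ([x, y, z] in m, in the coordinates of the camera as it stood for that picture, good to about 4 mm: a listed point, or the origin of a listed thing).
The state is a dict: "time": time; "joint_positions": joint angles; "joint_vel": joint speeds; "joint_torque": joint torques, N m; "ee_pos": TCP position; "eef_rot": TCP orientation; "ft_force": force on the tool from outside, world axes, zero at the start; "torque": the same for the moment, N m; "width": finger opening in m; "grip_force": force on a finger pad.
Only numpy, scipy, OpenCV 4.12 (cv2) and the standard library are available. Lean on these libraries where they do the work, as an engineer would, in place of code of your own. Each camera call takes 0.05 s, during which the arm holds its last target. There are 200 camera calls.

## Task

Get the ware board ready to carry: put the two wooden stop posts from the stand into the sockets at the board's ends and tap them fully home with the wooden rammer, the robot's left end first and then the right, until each collar sits flush on the board; stand the rammer back upright in its place on the stand. Line up all the small brown vases upright on the board in one straight row along its middle, side by side from the left post on, with gaps of about a finger's width (15 mm) and no empty places, and leave everything else where it is.

Things in the scene. Friction and masses are not known exactly. Their poses are not given: they have to be found in the camera images.
- board: fixed wooden ware board, 120 mm (its x) by 460 mm (its y), top face 60 mm above the table. Its y axis runs along it, roughly to the robot's left; origin on the table under its centre
- row_mid (a point): centre of the board's top face, axes as the board's; the middle line along which the vases go is this point's y axis
- socket_left (a point): centre of the socket mouth at the left (+y) end of the board, level with its top, on the middle line 190 mm from row_mid. 38 mm square opening with four black sprung jaws, tapered like the shank. The shank drops in until the collar is about 10 mm above the board; a push rising to about 9 to 15 N drives it on until the collar meets the board. Friction then holds it
- socket_right (a point): centre of the socket mouth at the right (-y) end of the board, level with its top, on the middle line 190 mm from row_mid. 38 mm square opening with four black sprung jaws, tapered like the shank. The shank drops in until the collar is about 10 mm above the board; a push rising to about 9 to 15 N drives it on until the collar meets the board. Friction then holds it
- post1: loose wooden stop post, 0.16 kg, its shank hanging loosely in a stand hole. Origin on its axis at the collar's underside, z up. Below: steel tapered shank 42 mm long, 27 mm across at the top, 20 at the tip. Above: collar 52 mm across, 0 to 8 mm up; straight neck 24 across, 8 to 46 up; round head 38 across, flat top 62 up. Posts alike, fit either socket; home: origin level with the socket point
- post2: loose wooden stop post, 0.16 kg, its shank hanging loosely in a stand hole. Origin on its axis at the collar's underside, z up. Below: steel tapered shank 42 mm long, 27 mm across at the top, 20 at the tip. Above: collar 52 mm across, 0 to 8 mm up; straight neck 24 across, 8 to 46 up; round head 38 across, flat top 62 up. Posts alike, fit either socket; home: origin level with the socket point
- stand: fixed plywood block 80 mm (x) by 260 mm (y) by 55 mm high, origin under its centre; carries the posts (in 35 mm square holes 50 mm deep at y +90 mm and y 0) and the rammer
- stand_pad (a point): spot on the stand's top face where the rammer belongs, at y -90 mm of the stand
- rammer: loose wooden rammer, 0.35 kg, standing on its flat round face near stand_pad. Origin: centre of that face, z up. Head 52 mm across, 0 to 42 mm up; cone to 50 mm; straight handle 28 mm across, 50 to 100 mm up; round knob 40 mm across, 105 to 122 mm up
- vase1: small dark brown clay vase, starting upright on the table: foot 58 mm across, belly 62 mm across (10 to 36 mm up), straight neck 32 mm across from 58 to 92 mm up, flared rim 50 mm across, 105 mm tall, 0.20 to 0.32 kg, bottom-heavy. Origin: centre of its underside, z up its axis. All vases are alike; three or four are there
- vase2: small dark brown clay vase, starting upright on the table: foot 58 mm across, belly 62 mm across (10 to 36 mm up), straight neck 32 mm across from 58 to 92 mm up, flared rim 50 mm across, 105 mm tall, 0.20 to 0.32 kg, bottom-heavy. Origin: centre of its underside, z up its axis. All vases are alike; three or four are there
- vase3: small dark brown clay vase, starting upright on the table: foot 58 mm across, belly 62 mm across (10 to 36 mm up), straight neck 32 mm across from 58 to 92 mm up, flared rim 50 mm across, 105 mm tall, 0.20 to 0.32 kg, bottom-heavy. Origin: centre of its underside, z up its axis. All vases are alike; three or four are there
- vase4: small dark brown clay vase, starting upright on the table: foot 58 mm across, belly 62 mm across (10 to 36 mm up), straight neck 32 mm across from 58 to 92 mm up, flared rim 50 mm across, 105 mm tall, 0.20 to 0.32 kg, bottom-heavy. Origin: centre of its underside, z up its axis. All vases are alike; three or four are there
- water_bowl: blue water bowl, a bystander: leave it alone
- rib: dark wooden rib, a bystander: leave it alone
- trim_brush: brush, a bystander: leave it alone
- test_tile: clay test tile (60 mm square), a bystander: leave it alone
- plaster_bat: white plaster disc, a bystander: leave it alone
- slip_jar: white jar, a bystander: leave it alone
- spatula: spatula, a bystander: leave it alone
Things that resemble listed ones, but are neither listed nor needed, are in the scene too. What is shaped like the vase1 but pink or purple is not meant.

How it is judged:
By the outcome, as a careful person would: the job done as asked, in the order asked, and still so for the second after the job is handed in, with the robot touching nothing.
Of vase1, vase2, vase3, vase4 only 3 to 4 are there at a start; the rules pass over those that are not, and their reading is None.
At some moment in a run one of vase1, vase2, vase3, vase4 may be knocked a few centimetres aside while the robot is not near it.
Once in a run the grip may slacken for a moment while it holds something.
It also fails if it takes over 208 s, if anything falls off the work surface, if the arm or the gripper's body presses on something with over 40 N, if the wrist force passes 120 N, or if a joint passes its speed limit or range.

## Working session

There is one attempt and no reset: what is moved stays moved. The work goes in short steps, Python scripts to look and compute and a tool call to move; the robot and the scene stay as the last step left them, time stands still between calls to the robot, and variables do not carry over. Pictures are saved under pics/ and viewed, at most 14 in all, crops included, and the job is handed in when it is done.

Besides the shell and the picture viewer there is one more tool, called after "Request:" in YAML: its name, and indented under it one key for each argument. arm_command: Moves the arm, as the interface text tells. Its arguments: {"type":"object","properties":{"xyz":{"type":"array"},"rot":{"type":"array"},"grip":{"type":"number"},"squeeze":{"type":"number"}},"required":["xyz","rot"]}

```bash
ls; mkdir -p pics; cat > h.py <<'E'
import numpy as np, cv2
from bench import r
def snap(cam,fn=None,crop=None,scale=1):
    im=np.asarray(r.camera(cam))
    if fn:
        o=im[...,::-1]
        if crop: x0,y0,x1,y1=crop; o=o[y0:y1,x0:x1]
        cv2.imwrite('pics/'+fn,cv2.resize(o,None,fx=scale,fy=scale,interpolation=cv2.INTER_CUBIC))
    return im
def w(p,cam):
    T=np.array(r.camera_model(cam)['T']); return T[:3,:3]@np.array(p)+T[:3,3]
def px(p,cam):
    m=r.camera_model(cam);T=np.array(m['T']); c=T[:3,:3].T@(np.array(p)-T[:3,3])
    return np.array([m['fx']*c[0]/-c[2]+m['cx'], m['fy']*-c[1]/-c[2]+m['cy']])
def ray(u,v,z,cam):
    m=r.camera_model(cam);T=np.array(m['T'])
    d=T[:3,:3]@np.array([(u-m['cx'])/m['fx'],-(v-m['cy'])/m['fy'],-1]); o=T[:3,3]
    return o+d*(z-o[2])/d[2]
def spot(l,cam,f='spot_point'):
    return [(np.round(w(d['at'],cam),4).tolist(),round(d['conf'],2),np.round(px(w(d['at'],cam),cam)).tolist()) for d in getattr(r,f)(l,cam)]
E
python3 - <<'E'
from h import *
for c in('scene','top'):
    snap(c,c+'0.png',scale=1.5); m=r.camera_model(c); print({k:(np.round(v,3).tolist()) if k!='names' else v for k,v in m.items()})
    for l in('row_mid','socket_left','socket_right','post1','stand','stand_pad','rammer','vase1'): print(c,l,spot(l,c))
print(r.read_state())
E
```

```text
pics
{'fx': 381.551, 'fy': 381.551, 'cx': 253.773, 'cy': 191.473, 'T': [[-0.837, -0.47, 0.282, 0.88], [0.548, -0.718, 0.429, 0.469], [0.001, 0.513, 0.858, 1.137], [0.0, 0.0, 0.0, 1.0]]}
scene row_mid [([0.6275, 0.0674, 0.0576], 0.98, [251.0, 239.0])]
scene socket_left [([0.6264, 0.2607, 0.0633], 0.58, [288.0, 291.0])]
scene socket_right [([0.6282, -0.121, 0.0656], 0.88, [219.0, 194.0])]
scene post1 [([0.4375, 0.1368, 0.0572], 0.85, [314.0, 226.0]), ([0.4501, 0.2243, 0.0579], 0.77, [328.0, 250.0])]
scene stand [([0.4408, 0.1407, 0.0009], 0.77, [311.0, 235.0]), ([0.4352, 0.0483, 0.055], 0.64, [297.0, 205.0])]
scene stand_pad [([0.4327, 0.0423, 0.0539], 0.55, [297.0, 204.0])]
scene rammer [([0.4381, 0.0533, 0.053], 0.68, [297.0, 207.0]), ([0.4534, -0.297, -0.0034], 0.21, [237.0, 147.0])]
scene vase1 [([0.4555, -0.2959, -0.0042], 0.76, [236.0, 148.0]), ([0.4346, -0.1291, 0.0021], 0.68, [266.0, 176.0]), ([0.2282, -0.2919, -0.001], 0.65, [286.0, 122.0]), ([0.5713, -0.2561, 0.0002], 0.63, [215.0, 169.0]), ([0.5523, -0.3994, -0.0003], 0.63, [200.0, 140.0]), ([0.3253, -0.3134, 0.0017], 0.58, 
[... 1660 characters left out ...]
079,  0.33218446, -0.06472362,  1.46011301,  0.02156899,
        1.34993186, -0.08851383]), 'joint_vel': array([ 1.48383457e-04,  3.64065197e-04, -1.53046410e-03,  9.97789601e-05,
        1.43883179e-03, -1.16781463e-03, -3.18480704e-04]), 'joint_torque': array([ 2.53787930e-04, -6.23003840e+01,  2.51532532e-02, -3.90133345e+01,
       -6.09165919e-02,  3.16084502e-02,  3.45786418e-05]), 'ee_pos': array([0.22526993, 0.58299488, 0.22257906]), 'eef_rot': array([ 1.83351978e-01,  9.83047329e-01,  3.16389810e-05, -2.13343371e-05]), 'ft_force': array([-1.6113032 , -0.87166248,  0.40379302]), 'torque': array([-0.02703393, -0.00421231, -0.01181683]), 'grip_force': 0.0, 'width': 0.08685249332946567}
```

View pics/scene0.png

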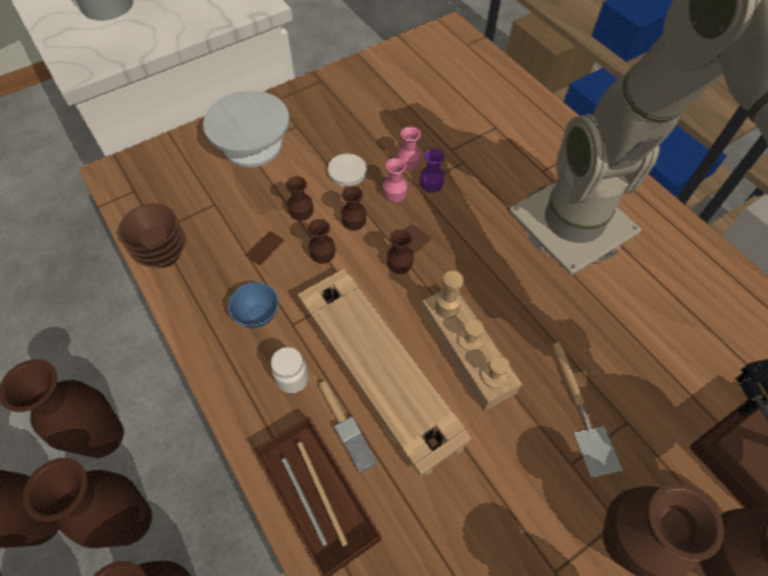

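View pics/top0.png

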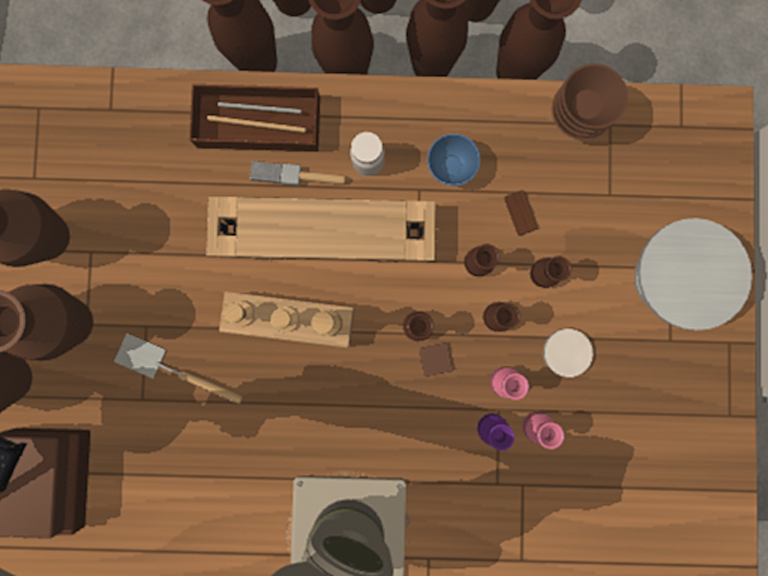

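The scene view shows the board (sockets at 220,195 and 288,291), the stand with two posts and the rammer, four brown vases and three pink or purple look-alikes. In top-camera pixels:

- **Brown vases:** (318,174), (362,182), (330,211) and (278,216). These are the ones to use.
- **Pink or purple vases, not meant:** (335,254), (327,285) and (356,284).
- **Large pots at the table edges:** also not meant.

I'll check this in one crop.

```bash
python3 - <<'E'
from h import *
im=snap('top','crop1.png',(130,120,390,240),3)
g=cv2.cvtColor(im,cv2.COLOR_RGB2GRAY).astype(float)
for n,(u,v) in dict(L=(152,149),R=(277,152)).items():
    s=g[v-11:v+12,u-11:u+12]; k=(s<95); ys,xs=np.nonzero(k); print(n,k.sum(),np.round(ray(u-11+xs.mean(),v-11+ys.mean(),.045,'top'),4), (xs.min()+u-11,xs.max()+u-11,ys.min()+v-11,ys.max()+v-11), np.round(ray(u-11+(xs.min()+xs.max())/2,v-11+(ys.min()+ys.max())/2,.06,'top'),4))
for l in('row_mid','socket_left','socket_right','post1','rammer','stand_pad'): print(l,spot(l,'top'))
E
```

```text
L 130 [0.624  0.2647 0.045 ] (np.int64(145), np.int64(157), np.int64(145), np.int64(156)) [0.6212 0.2598 0.06  ]
R 134 [ 0.6273 -0.1212  0.045 ] (np.int64(271), np.int64(282), np.int64(147), np.int64(159)) [ 0.6247 -0.1208  0.06  ]
row_mid [([0.3183, 0.3631, 0.0007], 0.7, [119.0, 248.0]), ([0.6244, 0.0695, 0.0638], 0.57, [214.0, 151.0]), ([0.7453, 0.1272, -0.0033], 0.56, [200.0, 117.0]), ([0.6778, -0.3494, 0.0023], 0.32, [347.0, 142.0])]
socket_left [([0.6298, 0.2576, 0.0635], 0.62, [151.0, 148.0])]
socket_right [([0.7856, -0.0187, -0.0017], 0.66, [245.0, 106.0]), ([0.6252, -0.1225, 0.0615], 0.6, [277.0, 153.0])]
post1 [([0.4443, 0.2224, 0.0536], 0.75, [161.0, 209.0]), ([0.4358, 0.1343, 0.0551], 0.74, [190.0, 213.0])]
rammer [([0.4347, 0.0493, 0.0557], 0.62, [218.0, 214.0])]
stand_pad [([0.4306, 0.0445, 0.0582], 0.67, [220.0, 215.0])]
```

View pics/crop1.png

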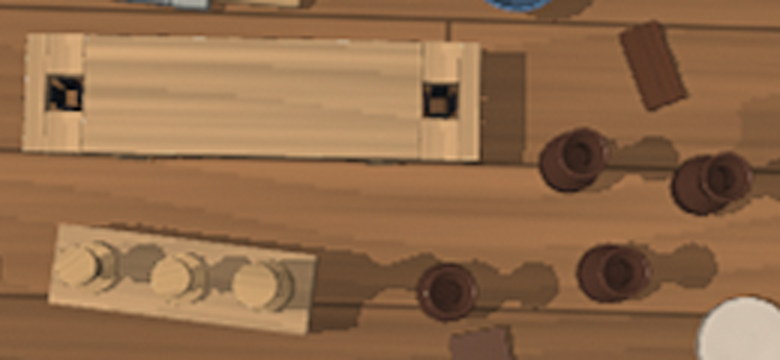

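Request:
arm_command:
  xyz:
    - [0.03, -0.04, 0.0]
    - [0.06, -0.08, 0]
    - [0.08, -0.12, 0]
    - [0.11, -0.16, 0]
    - [0.13, -0.2, 0]
    - [0.15, -0.24, 0]
    - [0.17, -0.28, 0]
    - [0.19, -0.32, 0]
    - [0.215, -0.36, 0]
    - [0.215, -0.36, 0]
    - [0.215, -0.36, 0]
    - [0.215, -0.36, 0]
  rot:
    - [0, 0, -0.12]
    - [0, 0, -0.24]
    - [0, 0, -0.36]
    - [0, 0, -0.48]
    - [0, 0, -0.6]
    - [0, 0, -0.72]
    - [0, 0, -0.84]
    - [0, 0, -0.96]
    - [0, 0, -1.08]
    - [0, 0, -1.2]
    - [0, 0, -1.2]
    - [0, 0, -1.2]
  grip: 1

```text
time: 2.25
ee_pos: [0.4417, 0.2203, 0.2229]
eef_rot: [0.708, 0.706, 0.0, 0.0]
ft_force: [-0.2, 0.9, -0.2]
width: 0.0872
grip_force: 0.0
```

The crop shows sockets at about (64,93) and (440,100), the stand below with the posts and rammer, and four brown vases and no pink ones. The choice is confirmed. Next I'll compute the board and stand geometry from the corners.

```bash
python3 - <<'E'
from h import *
f=lambda c,z:ray(130+(c[0]+.5)/3-.5,120+(c[1]+.5)/3-.5,z,'top')
B=[f(c,.06) for c in[(26,33),(23,151),(480,42),(478,160)]]
S=[f(c,.055) for c in[(59,224),(49,303),(317,254),(308,334)]]
for n,P in(('B',B),('S',S)):
    P=np.array(P)[:,:2]; c=P.mean(0); d=(P[0]+P[1]-P[2]-P[3])/2; print(n,P.round(4).tolist(),c.round(4),np.linalg.norm(d),np.degrees(np.arctan2(-d[0],d[1])))
for c in[(64,93),(440,100)]: print(f(c,.06))
for c in[(78,266),(172,277),(257,286)]: print(f(c,.117))
E
```

```text
B [[0.6808, 0.3009], [0.5606, 0.2983], [0.6852, -0.1594], [0.5648, -0.1602]] [0.6229 0.0699] 0.4594058921734367 0.5323062634414566
S [[0.4883, 0.2603], [0.4086, 0.2668], [0.4655, -0.0005], [0.3849, 0.0059]] [0.4368 0.1331] 0.2619208732218599 -5.106019088533564
[0.62069984 0.25973857 0.06      ]
[ 0.62468437 -0.12028637  0.06      ]
[0.44541288 0.22206338 0.117     ]
[0.43749673 0.13251506 0.117     ]
[0.43123659 0.05157488 0.117     ]
```

Request:
arm_command:
  xyz:
    - [0.004, -0.001, -0.02]
    - [0.004, -0.001, -0.05]
    - [0.004, -0.001, -0.08]
    - [0.004, -0.001, -0.11]
    - [0.004, -0.001, -0.13]
    - [0.004, -0.001, -0.145]
    - [0.004, -0.001, -0.156]
    - [0.004, -0.001, -0.156]
    - [0.004, -0.001, -0.156]
  rot:
    - [0, 0, 0]
    - [0, 0, 0]
    - [0, 0, 0]
    - [0, 0, 0]
    - [0, 0, 0]
    - [0, 0, 0]
    - [0, 0, 0]
    - [0, 0, 0]
    - [0, 0, 0]

```text
time: 3.0
ee_pos: [0.444, 0.2227, 0.0667]
eef_rot: [0.706, 0.708, -0.0, -0.0]
ft_force: [0.1, -0.2, 0.2]
width: 0.0871
grip_force: 0.0
```

Request:
arm_command:
  xyz:
    - [0, 0, 0]
    - [0, 0, 0]
    - [0, 0, 0]
    - [0, 0, 0]
    - [0, 0, 0]
    - [0, 0, 0]
    - [0, 0, 0]
    - [0, 0, 0]
  rot:
    - [0, 0, 0]
    - [0, 0, 0]
    - [0, 0, 0]
    - [0, 0, 0]
    - [0, 0, 0]
    - [0, 0, 0]
    - [0, 0, 0]
    - [0, 0, 0]
  grip: 0
  squeeze: 35

```text
time: 3.67
ee_pos: [0.4444, 0.222, 0.0666]
eef_rot: [0.706, 0.708, 0.0, 0.0]
ft_force: [0.6, 0.4, 1.3]
width: 0.0418
grip_force: 0.7
```

Request:
arm_command:
  xyz:
    - [0, 0, 0]
    - [0, 0, 0]
    - [0, 0, 0]
    - [0, 0, 0]
    - [0, 0, 0]
    - [0, 0, 0]
  rot:
    - [0, 0, 0]
    - [0, 0, 0]
    - [0, 0, 0]
    - [0, 0, 0]
    - [0, 0, 0]
    - [0, 0, 0]

```text
time: 4.17
ee_pos: [0.4445, 0.2221, 0.0667]
eef_rot: [0.706, 0.708, 0.0, 0.0]
ft_force: [2.2, 1.0, 1.2]
width: 0.0362
grip_force: 34.9
```

Reading 36 mm means the pads caught the head's lower edge, not the 24 mm neck. I'll open and grip the head itself.

Request:
arm_command:
  xyz:
    - [0, 0, 0]
    - [0, 0, 0]
    - [0, 0, 0.005]
    - [0, 0, 0.015]
    - [0, 0, 0.022]
    - [0, 0, 0.022]
  rot:
    - [0, 0, 0]
    - [0, 0, 0]
    - [0, 0, 0]
    - [0, 0, 0]
    - [0, 0, 0]
    - [0, 0, 0]
  grip: 0.6

```text
time: 4.67
ee_pos: [0.4452, 0.2226, 0.0906]
eef_rot: [0.706, 0.708, 0.001, 0.0]
ft_force: [0.2, 1.0, -0.2]
width: 0.0519
grip_force: 0.0
```

Request:
arm_command:
  xyz:
    - [0, 0, 0]
    - [0, 0, 0]
    - [0, 0, 0]
    - [0, 0, 0]
    - [0, 0, 0]
    - [0, 0, 0]
  rot:
    - [0, 0, 0]
    - [0, 0, 0]
    - [0, 0, 0]
    - [0, 0, 0]
    - [0, 0, 0]
    - [0, 0, 0]
  grip: 0
  squeeze: 40

```text
time: 5.17
ee_pos: [0.4444, 0.222, 0.0885]
eef_rot: [0.706, 0.708, 0.0, 0.0]
ft_force: [0.2, 0.2, 0.4]
width: 0.0358
grip_force: 39.9
```

Request:
arm_command:
  xyz:
    - [0, 0, 0.012]
    - [0, 0, 0.03]
    - [0, 0, 0.05]
    - [0.01, 0.002, 0.062]
    - [0.03, 0.006, 0.068]
    - [0.055, 0.012, 0.07]
    - [0.08, 0.018, 0.07]
    - [0.105, 0.023, 0.07]
    - [0.13, 0.028, 0.07]
    - [0.155, 0.033, 0.07]
    - [0.17, 0.036, 0.07]
    - [0.178, 0.038, 0.07]
    - [0.178, 0.038, 0.07]
    - [0.178, 0.038, 0.07]
  rot:
    - [0, 0, 0]
    - [0, 0, 0]
    - [0, 0, 0]
    - [0, 0, 0]
    - [0, 0, 0]
    - [0, 0, 0]
    - [0, 0, 0]
    - [0, 0, 0]
    - [0, 0, 0]
    - [0, 0, 0]
    - [0, 0, 0]
    - [0, 0, 0]
    - [0, 0, 0]
    - [0, 0, 0]

```text
time: 6.33
ee_pos: [0.6218, 0.2598, 0.1576]
eef_rot: [0.706, 0.708, -0.001, -0.0]
ft_force: [0.4, 0.6, -1.3]
width: 0.0361
grip_force: 40.0
```

```bash
python3 - <<'E'
from h import *
im=snap('scene','s2.png',(220,200,360,330),4)
print(spot('post1','scene'),spot('socket_left','scene')); print(r.read_state()['width'],px([.622,.26,.06],'scene'),px([.622,.26,.08],'scene'))
E
```

```text
[([0.6269, 0.2634, 0.1273], 0.42, [290.0, 285.0])] [([0.6249, 0.2602, 0.0622], 0.68, [288.0, 291.0])]
0.03572175555441335 [288.95882068 290.21034042] [289.52912901 288.13312236]
```

View pics/s2.png

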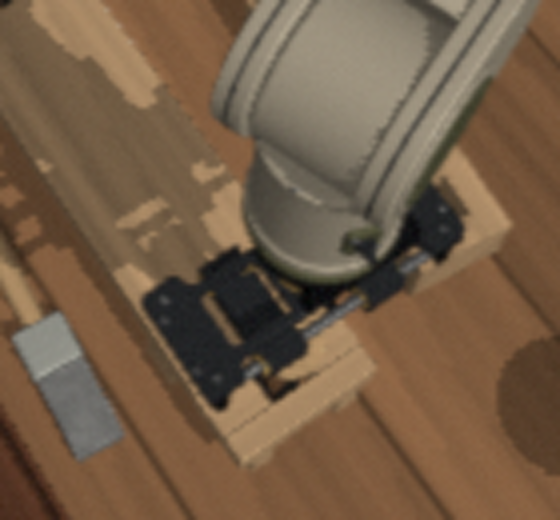

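The post is held. The gripper body covers the socket at crop (270,380), so I'll lower slowly and watch the force.

Request:
arm_command:
  xyz:
    - [0.001, 0, -0.01]
    - [0.001, 0, -0.02]
    - [0.001, 0, -0.027]
    - [0.001, 0, -0.033]
    - [0.001, 0, -0.038]
    - [0.001, 0, -0.042]
    - [0.001, 0, -0.045]
    - [0.001, 0, -0.045]
  rot:
    - [0, 0, 0]
    - [0, 0, 0]
    - [0, 0, 0]
    - [0, 0, 0]
    - [0, 0, 0]
    - [0, 0, 0]
    - [0, 0, 0]
    - [0, 0, 0]

```text
time: 7.15
ee_pos: [0.6225, 0.2599, 0.1127]
eef_rot: [0.706, 0.708, -0.001, -0.0]
ft_force: [-2.6, -1.2, -3.1]
width: 0.036
grip_force: 39.7
```

Request:
arm_command:
  xyz:
    - [0, 0, -0.002]
    - [0, 0, -0.004]
    - [0, 0, -0.006]
    - [0, 0, -0.008]
    - [0, 0, -0.008]
  rot:
    - [0, 0, 0]
    - [0, 0, 0]
    - [0, 0, 0]
    - [0, 0, 0]
    - [0, 0, 0]

```text
time: 7.57
ee_pos: [0.6229, 0.26, 0.1056]
eef_rot: [0.706, 0.708, -0.0, -0.0]
ft_force: [-5.9, -1.5, 0.8]
width: 0.0357
grip_force: 39.6
```

Request:
arm_command:
  xyz:
    - [-0.001, 0, 0]
    - [-0.002, 0, -0.001]
    - [-0.002, 0, -0.001]
  rot:
    - [0, 0, 0]
    - [0, 0, 0]
    - [0, 0, 0]

```text
time: 7.82
ee_pos: [0.6215, 0.26, 0.1049]
eef_rot: [0.706, 0.708, 0.0, 0.0]
ft_force: [-3.6, -1.0, 2.0]
width: 0.0359
grip_force: 39.7
```

Request:
arm_command:
  xyz:
    - [0, 0, 0]
    - [0, 0, 0]
    - [0, 0, 0]
    - [0, 0, 0]
    - [0, 0, 0.02]
    - [0, 0, 0.05]
    - [-0.02, -0.02, 0.07]
    - [-0.045, -0.04, 0.07]
    - [-0.07, -0.06, 0.07]
    - [-0.1, -0.08, 0.07]
    - [-0.13, -0.1, 0.07]
    - [-0.16, -0.11, 0.07]
    - [-0.183, -0.126, 0.07]
    - [-0.183, -0.126, 0.06]
    - [-0.183, -0.126, 0.03]
    - [-0.183, -0.126, 0.0]
    - [-0.183, -0.126, -0.012]
    - [-0.183, -0.126, -0.016]
    - [-0.183, -0.126, -0.016]
  rot:
    - [0, 0, 0]
    - [0, 0, 0]
    - [0, 0, 0]
    - [0, 0, 0]
    - [0, 0, 0]
    - [0, 0, 0]
    - [0, 0, 0]
    - [0, 0, 0]
    - [0, 0, 0]
    - [0, 0, 0]
    - [0, 0, 0]
    - [0, 0, 0]
    - [0, 0, 0]
    - [0, 0, 0]
    - [0, 0, 0]
    - [0, 0, 0]
    - [0, 0, 0]
    - [0, 0, 0]
    - [0, 0, 0]
  grip: 0.75

```text
time: 9.4
ee_pos: [0.4382, 0.1338, 0.088]
eef_rot: [0.706, 0.708, -0.001, 0.0]
ft_force: [-0.4, 0.2, 0.2]
width: 0.0654
grip_force: 0.0
```

```bash
python3 - <<'E'
from h import *
im=snap('scene','s3.png',(190,160,370,330),3.4)
print(spot('post1','scene'))
E
```

```text
[([0.4412, 0.1375, 0.0588], 0.45, [313.0, 226.0]), ([0.7784, -0.1955, 0.0023], 0.27, [171.0, 208.0]), ([0.626, 0.2615, 0.0628], 0.2, [288.0, 291.0])]
```

View pics/s3.png

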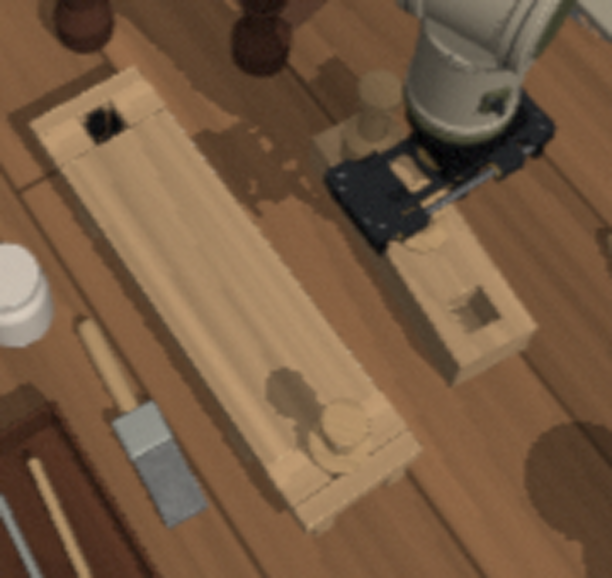

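The left post stands upright in its socket (crop 345,430), and the gripper is over the second post. Next I'll grip it and carry it to the right socket.

Request:
arm_command:
  xyz:
    - [0, 0, 0]
    - [0, 0, 0]
    - [0, 0, 0]
    - [0, 0, 0]
    - [0, 0, 0]
    - [0, 0, 0]
    - [0, 0, 0]
    - [0, 0, 0]
  rot:
    - [0, 0, 0]
    - [0, 0, 0]
    - [0, 0, 0]
    - [0, 0, 0]
    - [0, 0, 0]
    - [0, 0, 0]
    - [0, 0, 0]
    - [0, 0, 0]
  grip: 0
  squeeze: 40

```text
time: 10.17
ee_pos: [0.4385, 0.1341, 0.0888]
eef_rot: [0.706, 0.708, 0.0, 0.0]
ft_force: [-0.2, 0.5, 2.0]
width: 0.0359
grip_force: 40.0
```

Request:
arm_command:
  xyz:
    - [0, 0, 0.012]
    - [0, 0, 0.03]
    - [0, 0, 0.05]
    - [0.01, 0.0, 0.062]
    - [0.03, 0.0, 0.068]
    - [0.055, -0.012, 0.07]
    - [0.08, -0.03, 0.07]
    - [0.105, -0.055, 0.07]
    - [0.125, -0.08, 0.07]
    - [0.14, -0.105, 0.07]
    - [0.155, -0.13, 0.07]
    - [0.165, -0.155, 0.07]
    - [0.175, -0.18, 0.07]
    - [0.182, -0.205, 0.07]
    - [0.186, -0.23, 0.07]
    - [0.186, -0.247, 0.07]
    - [0.186, -0.254, 0.07]
    - [0.186, -0.254, 0.07]
    - [0.186, -0.254, 0.07]
  rot:
    - [0, 0, 0]
    - [0, 0, 0]
    - [0, 0, 0]
    - [0, 0, 0]
    - [0, 0, 0]
    - [0, 0, 0]
    - [0, 0, 0]
    - [0, 0, 0]
    - [0, 0, 0]
    - [0, 0, 0]
    - [0, 0, 0]
    - [0, 0, 0]
    - [0, 0, 0]
    - [0, 0, 0]
    - [0, 0, 0]
    - [0, 0, 0]
    - [0, 0, 0]
    - [0, 0, 0]
    - [0, 0, 0]

```text
time: 11.75
ee_pos: [0.6241, -0.1189, 0.1582]
eef_rot: [0.706, 0.708, 0.0, -0.001]
ft_force: [-0.2, 0.3, -1.8]
width: 0.0361
grip_force: 40.0
```

Request:
arm_command:
  xyz:
    - [0, 0, -0.01]
    - [0, 0, -0.02]
    - [0, 0, -0.027]
    - [0, 0, -0.033]
    - [0, 0, -0.038]
    - [0, 0, -0.042]
    - [0, 0, -0.045]
    - [0, 0, -0.048]
    - [0, 0, -0.051]
    - [0, 0, -0.053]
    - [0, 0, -0.053]
  rot:
    - [0, 0, 0]
    - [0, 0, 0]
    - [0, 0, 0]
    - [0, 0, 0]
    - [0, 0, 0]
    - [0, 0, 0]
    - [0, 0, 0]
    - [0, 0, 0]
    - [0, 0, 0]
    - [0, 0, 0]
    - [0, 0, 0]

```text
time: 12.67
ee_pos: [0.6246, -0.12, 0.1055]
eef_rot: [0.706, 0.708, 0.0, 0.0]
ft_force: [5.1, -0.5, -2.2]
width: 0.0364
grip_force: 40.1
```

Request:
arm_command:
  xyz:
    - [0.001, 0, 0]
    - [0.0015, 0, 0]
    - [0.0015, 0, 0]
  rot:
    - [0, 0, 0]
    - [0, 0, 0]
    - [0, 0, 0]

```text
time: 12.92
ee_pos: [0.6256, -0.12, 0.1054]
eef_rot: [0.706, 0.708, -0.0, -0.0]
ft_force: [2.2, 0.2, -1.5]
width: 0.0359
grip_force: 40.0
```

Request:
arm_command:
  xyz:
    - [0, 0, 0]
    - [0, 0, 0]
    - [0, 0, 0]
    - [0, 0, 0]
    - [0, 0, 0.02]
    - [0, 0, 0.05]
    - [-0.01, 0.01, 0.08]
    - [-0.03, 0.03, 0.1]
    - [-0.06, 0.06, 0.11]
    - [-0.09, 0.085, 0.11]
    - [-0.12, 0.11, 0.11]
    - [-0.15, 0.135, 0.11]
    - [-0.175, 0.155, 0.11]
    - [-0.194, 0.169, 0.11]
    - [-0.194, 0.169, 0.11]
    - [-0.194, 0.169, 0.11]
  rot:
    - [0, 0, 0]
    - [0, 0, 0]
    - [0, 0, 0]
    - [0, 0, 0]
    - [0, 0, 0]
    - [0, 0, 0]
    - [0, 0, 0]
    - [0, 0, 0]
    - [0, 0, 0]
    - [0, 0, 0]
    - [0, 0, 0]
    - [0, 0, 0]
    - [0, 0, 0]
    - [0, 0, 0]
    - [0, 0, 0]
    - [0, 0, 0]
  grip: 0.85

```text
time: 14.25
ee_pos: [0.4312, 0.0496, 0.2159]
eef_rot: [0.706, 0.709, 0.001, -0.0]
ft_force: [1.2, -0.3, -0.3]
width: 0.0737
grip_force: 0.0
```

```bash
python3 - <<'E'
from h import *
im=snap('scene','s4.png',(190,160,340,330),3.4); snap('top')
print(spot('post1','scene'),spot('rammer','scene'),spot('post1','top'))
E
```

```text
[([0.629, -0.1185, 0.0715], 0.84, [219.0, 194.0]), ([0.573, -0.2528, -0.0016], 0.71, [215.0, 170.0]), ([0.6263, 0.263, 0.0738], 0.65, [289.0, 290.0]), ([0.5559, -0.3961, -0.0003], 0.28, [200.0, 141.0])] [([0.63, -0.1179, 0.0638], 0.65, [219.0, 195.0]), ([0.4357, 0.0509, 0.0567], 0.56, [298.0, 205.0])] [([0.6195, 0.2589, 0.0708], 0.59, [150.0, 150.0]), ([0.6224, -0.1181, 0.0692], 0.58, [276.0, 153.0]), ([0.3176, 0.3585, 0.0012], 0.19, [121.0, 249.0])]
```

View pics/s4.png

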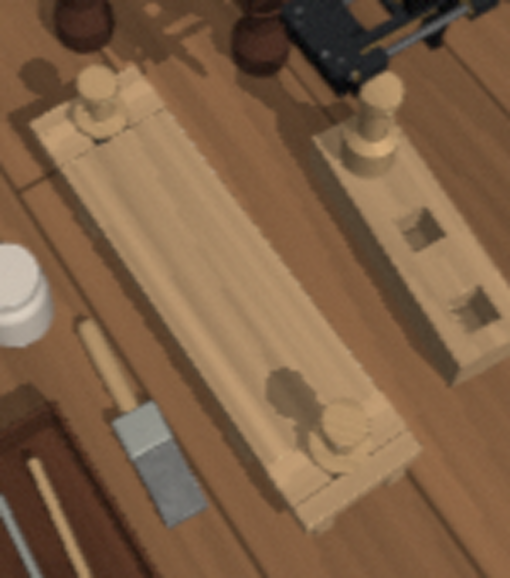

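Both posts sit upright in the sockets (crop 98,85 and 345,430), and the rammer stands at crop (378,120). Now I'll grip the rammer.

Request:
arm_command:
  xyz:
    - [0, 0, -0.025]
    - [0, 0, -0.05]
    - [0, 0, -0.075]
    - [0, 0, -0.09]
    - [0, 0, -0.098]
    - [0, 0, -0.102]
    - [0, 0, -0.102]
  rot:
    - [0, 0, 0]
    - [0, 0, 0]
    - [0, 0, 0]
    - [0, 0, 0]
    - [0, 0, 0]
    - [0, 0, 0]
    - [0, 0, 0]

```text
time: 15.08
ee_pos: [0.4319, 0.0487, 0.1133]
eef_rot: [0.707, 0.708, -0.0, -0.0]
ft_force: [0.3, -0.8, 0.1]
width: 0.0738
grip_force: 0.0
```

Request:
arm_command:
  xyz:
    - [0, 0, 0]
    - [0, 0, 0]
    - [0, 0, 0]
    - [0, 0, 0]
    - [0, 0, 0]
    - [0, 0, 0]
    - [0, 0, 0]
    - [0, 0, 0]
    - [0, 0, 0]
    - [0, 0, 0]
    - [0, 0, 0]
  rot:
    - [0, 0, 0]
    - [0, 0, 0]
    - [0, 0, 0]
    - [0, 0, 0]
    - [0, 0, 0]
    - [0, 0, 0]
    - [0, 0, 0]
    - [0, 0, 0]
    - [0, 0, 0]
    - [0, 0, 0]
    - [0, 0, 0]
  grip: 0
  squeeze: 55

```text
time: 16.0
ee_pos: [0.4315, 0.049, 0.1136]
eef_rot: [0.706, 0.708, -0.0, -0.0]
ft_force: [-2.1, -0.4, 4.1]
width: 0.0353
grip_force: 51.1
```

Request:
arm_command:
  xyz:
    - [0, 0, 0]
    - [0, 0, 0]
    - [0, 0, 0]
  rot:
    - [0, 0, 0]
    - [0, 0, 0]
    - [0, 0, 0]

```text
time: 16.25
ee_pos: [0.4316, 0.049, 0.1136]
eef_rot: [0.706, 0.708, -0.0, -0.0]
ft_force: [-1.3, -0.3, 3.8]
width: 0.0351
grip_force: 51.5
```

```bash
python3 - <<'E'
from h import *
im=snap('scene','s5.png',(260,150,340,230),6)
s=r.read_state(); print(s['width'],s['grip_force'],s['ft_force'],s['torque'])
E
```

```text
0.03575190320780891 51.530123540719615 [-1.83225708  0.79164524  3.37798544] [-0.13743829  0.65759743 -0.00949308]
```

View pics/s5.png

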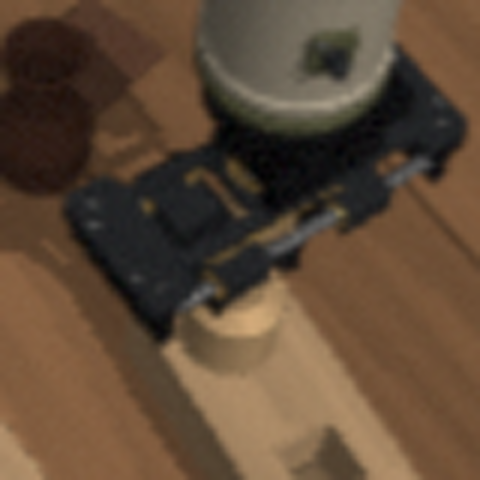

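The pads ride on the knob's flare, since the width reads 35 mm against 28 expected. I'll open and take the handle slightly lower.

Request:
arm_command:
  xyz:
    - [0, 0, 0]
    - [0, 0, 0]
    - [0, 0, -0.002]
    - [0, 0, -0.0045]
    - [0, 0, -0.0045]
  rot:
    - [0, 0, 0]
    - [0, 0, 0]
    - [0, 0, 0]
    - [0, 0, 0]
    - [0, 0, 0]
  grip: 0.6

```text
time: 16.72
ee_pos: [0.4315, 0.0489, 0.1085]
eef_rot: [0.706, 0.708, -0.0, -0.0]
ft_force: [0.6, -0.0, 0.8]
width: 0.0513
grip_force: 0.0
```

Request:
arm_command:
  xyz:
    - [0, 0, 0]
    - [0, 0, 0]
    - [0, 0, 0]
    - [0, 0, 0]
    - [0, 0, 0]
    - [0, 0, 0]
    - [0, 0, 0]
    - [0, 0, 0]
  rot:
    - [0, 0, 0]
    - [0, 0, 0]
    - [0, 0, 0]
    - [0, 0, 0]
    - [0, 0, 0]
    - [0, 0, 0]
    - [0, 0, 0]
    - [0, 0, 0]
  grip: 0
  squeeze: 55

```text
time: 17.38
ee_pos: [0.4319, 0.049, 0.1091]
eef_rot: [0.706, 0.708, 0.0, 0.0]
ft_force: [1.3, 0.5, -0.9]
width: 0.03
grip_force: 47.9
```

Request:
arm_command:
  xyz:
    - [0, 0, 0]
    - [0, 0, 0]
    - [0, 0, 0.012]
    - [0, 0, 0.035]
    - [0, 0, 0.06]
    - [0.01, 0.01, 0.08]
    - [0.025, 0.028, 0.095]
    - [0.045, 0.05, 0.1]
    - [0.065, 0.073, 0.1]
    - [0.085, 0.095, 0.1]
    - [0.105, 0.118, 0.1]
    - [0.125, 0.14, 0.1]
    - [0.145, 0.162, 0.1]
    - [0.165, 0.183, 0.1]
    - [0.18, 0.2, 0.1]
    - [0.19, 0.211, 0.1]
    - [0.19, 0.211, 0.1]
    - [0.19, 0.211, 0.1]
  rot:
    - [0, 0, 0]
    - [0, 0, 0]
    - [0, 0, 0]
    - [0, 0, 0]
    - [0, 0, 0]
    - [0, 0, 0]
    - [0, 0, 0]
    - [0, 0, 0]
    - [0, 0, 0]
    - [0, 0, 0]
    - [0, 0, 0]
    - [0, 0, 0]
    - [0, 0, 0]
    - [0, 0, 0]
    - [0, 0, 0]
    - [0, 0, 0]
    - [0, 0, 0]
    - [0, 0, 0]

```text
time: 18.88
ee_pos: [0.6212, 0.2602, 0.2075]
eef_rot: [0.706, 0.708, -0.001, -0.0]
ft_force: [-0.3, -0.6, -3.4]
width: 0.0297
grip_force: 51.5
```

Request:
arm_command:
  xyz:
    - [0, 0, -0.008]
    - [0, 0, -0.014]
    - [0, 0, -0.018]
    - [0, 0, -0.02]
    - [0, 0, -0.022]
    - [0, 0, -0.024]
    - [0, 0, -0.026]
    - [0, 0, -0.028]
    - [0, 0, -0.028]
  rot:
    - [0, 0, 0]
    - [0, 0, 0]
    - [0, 0, 0]
    - [0, 0, 0]
    - [0, 0, 0]
    - [0, 0, 0]
    - [0, 0, 0]
    - [0, 0, 0]
    - [0, 0, 0]
  squeeze: 60

```text
time: 19.63
ee_pos: [0.6219, 0.2601, 0.1814]
eef_rot: [0.706, 0.708, 0.0, 0.0]
ft_force: [0.5, -0.8, 0.1]
width: 0.0293
grip_force: 55.7
```

Request:
arm_command:
  xyz:
    - [0, 0, -0.001]
    - [0, 0, -0.002]
    - [0, 0, -0.003]
    - [0, 0, -0.004]
    - [0, 0, -0.004]
  rot:
    - [0, 0, 0]
    - [0, 0, 0]
    - [0, 0, 0]
    - [0, 0, 0]
    - [0, 0, 0]

```text
time: 20.05
ee_pos: [0.6219, 0.26, 0.1772]
eef_rot: [0.706, 0.708, 0.0, 0.0]
ft_force: [-0.6, 0.3, 3.2]
width: 0.0293
grip_force: 55.4
```

Request:
arm_command:
  xyz:
    - [0, 0, -0.001]
    - [0, 0, -0.002]
    - [0, 0, -0.003]
    - [0, 0, -0.004]
    - [0, 0, -0.004]
  rot:
    - [0, 0, 0]
    - [0, 0, 0]
    - [0, 0, 0]
    - [0, 0, 0]
    - [0, 0, 0]

```text
time: 20.47
ee_pos: [0.6232, 0.2603, 0.1756]
eef_rot: [0.706, 0.708, 0.002, 0.001]
ft_force: [-1.2, -0.2, 14.6]
width: 0.0295
grip_force: 56.0
```

Request:
arm_command:
  xyz:
    - [0, 0, -0.001]
    - [0, 0, -0.002]
    - [0, 0, -0.003]
    - [0, 0, -0.003]
  rot:
    - [0, 0, 0]
    - [0, 0, 0]
    - [0, 0, 0]
    - [0, 0, 0]

```text
time: 20.8
ee_pos: [0.6245, 0.2606, 0.1752]
eef_rot: [0.707, 0.708, 0.004, 0.001]
ft_force: [-3.1, -2.3, 27.2]
width: 0.0295
grip_force: 56.5
```

Request:
arm_command:
  xyz:
    - [0, 0, 0.01]
    - [0, 0, 0.025]
    - [0, 0, 0.04]
    - [0, -0.01, 0.04]
    - [0, -0.03, 0.04]
    - [0, -0.06, 0.04]
    - [0.001, -0.09, 0.04]
    - [0.001, -0.12, 0.04]
    - [0.002, -0.15, 0.04]
    - [0.002, -0.18, 0.04]
    - [0.003, -0.21, 0.04]
    - [0.003, -0.24, 0.04]
    - [0.004, -0.27, 0.04]
    - [0.004, -0.3, 0.04]
    - [0.004, -0.33, 0.04]
    - [0.004, -0.355, 0.04]
    - [0.004, -0.372, 0.04]
    - [0.004, -0.38, 0.04]
    - [0.004, -0.38, 0.04]
    - [0.004, -0.38, 0.04]
  rot:
    - [0, 0, 0]
    - [0, 0, 0]
    - [0, 0, 0]
    - [0, 0, 0]
    - [0, 0, 0]
    - [0, 0, 0]
    - [0, 0, 0]
    - [0, 0, 0]
    - [0, 0, 0]
    - [0, 0, 0]
    - [0, 0, 0]
    - [0, 0, 0]
    - [0, 0, 0]
    - [0, 0, 0]
    - [0, 0, 0]
    - [0, 0, 0]
    - [0, 0, 0]
    - [0, 0, 0]
    - [0, 0, 0]
    - [0, 0, 0]

```text
time: 22.47
ee_pos: [0.6254, -0.1194, 0.2092]
eef_rot: [0.706, 0.708, -0.0, -0.001]
ft_force: [0.8, 0.5, -3.8]
width: 0.0295
grip_force: 58.6
```

```bash
python3 - <<'E'
from h import *
im=snap('scene','s6.png',(190,150,340,320),3.4); snap('top')
print(spot('post1','scene'),spot('post1','top'),spot('rammer','scene'))
E
```

```text
[([0.6255, 0.2578, 0.0634], 0.75, [288.0, 290.0]), ([0.6275, -0.1181, 0.0707], 0.62, [219.0, 194.0])] [([0.5465, -0.4004, -0.0025], 0.68, [362.0, 183.0]), ([0.6179, 0.2576, 0.0585], 0.61, [152.0, 152.0]), ([0.4542, -0.3, 0.0033], 0.41, [331.0, 211.0])] [([0.6274, -0.1183, 0.1575], 0.53, [217.0, 179.0]), ([0.6241, 0.2592, 0.0629], 0.53, [288.0, 290.0])]
```

View pics/s6.png

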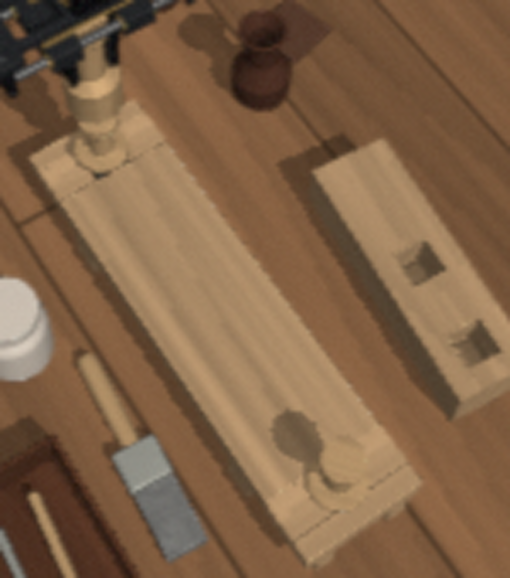

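The left post's collar now reads about 0.061 m, so it's flush (crop 340,470), and the rammer is over the right post (crop 95,110). Pressing the right one next.

Request:
arm_command:
  xyz:
    - [0, 0, -0.008]
    - [0, 0, -0.014]
    - [0, 0, -0.018]
    - [0, 0, -0.021]
    - [0, 0, -0.024]
    - [0, 0, -0.027]
    - [0, 0, -0.03]
    - [0, 0, -0.032]
    - [0, 0, -0.034]
    - [0, 0, -0.035]
    - [0, 0, -0.036]
    - [0, 0, -0.037]
    - [0, 0, -0.037]
  rot:
    - [0, 0, 0]
    - [0, 0, 0]
    - [0, 0, 0]
    - [0, 0, 0]
    - [0, 0, 0]
    - [0, 0, 0]
    - [0, 0, 0]
    - [0, 0, 0]
    - [0, 0, 0]
    - [0, 0, 0]
    - [0, 0, 0]
    - [0, 0, 0]
    - [0, 0, 0]

```text
time: 23.8
ee_pos: [0.6266, -0.1205, 0.1753]
eef_rot: [0.707, 0.708, 0.001, 0.001]
ft_force: [-3.9, 0.7, 15.9]
width: 0.0293
grip_force: 57.4
```

Request:
arm_command:
  xyz:
    - [0, 0, -0.001]
    - [0, 0, -0.002]
    - [0, 0, -0.003]
    - [0, 0, -0.003]
  rot:
    - [0, 0, 0]
    - [0, 0, 0]
    - [0, 0, 0]
    - [0, 0, 0]

```text
time: 24.13
ee_pos: [0.6275, -0.1209, 0.1751]
eef_rot: [0.707, 0.708, 0.002, 0.002]
ft_force: [-8.4, 1.3, 31.3]
width: 0.0294
grip_force: 57.2
```

Request:
arm_command:
  xyz:
    - [0, 0, 0.01]
    - [0, 0, 0.025]
    - [-0.005, 0.005, 0.04]
    - [-0.02, 0.018, 0.04]
    - [-0.04, 0.035, 0.04]
    - [-0.06, 0.052, 0.04]
    - [-0.085, 0.072, 0.04]
    - [-0.11, 0.092, 0.04]
    - [-0.135, 0.113, 0.04]
    - [-0.16, 0.134, 0.04]
    - [-0.18, 0.151, 0.04]
    - [-0.19, 0.16, 0.04]
    - [-0.196, 0.164, 0.03]
    - [-0.196, 0.164, 0.01]
    - [-0.196, 0.164, -0.015]
    - [-0.196, 0.164, -0.035]
    - [-0.196, 0.164, -0.048]
    - [-0.196, 0.164, -0.054]
    - [-0.196, 0.164, -0.057]
    - [-0.196, 0.164, -0.057]
  rot:
    - [0, 0, 0]
    - [0, 0, 0]
    - [0, 0, 0]
    - [0, 0, 0]
    - [0, 0, 0]
    - [0, 0, 0]
    - [0, 0, 0]
    - [0, 0, 0]
    - [0, 0, 0]
    - [0, 0, 0]
    - [0, 0, 0]
    - [0, 0, 0]
    - [0, 0, 0]
    - [0, 0, 0]
    - [0, 0, 0]
    - [0, 0, 0]
    - [0, 0, 0]
    - [0, 0, 0]
    - [0, 0, 0]
    - [0, 0, 0]

```text
time: 25.8
ee_pos: [0.4296, 0.0441, 0.1131]
eef_rot: [0.706, 0.708, -0.0, -0.0]
ft_force: [0.2, -0.0, -2.9]
width: 0.0292
grip_force: 58.9
```

Request:
arm_command:
  xyz:
    - [0, 0, -0.001]
    - [0, 0, -0.002]
    - [0, 0, -0.003]
    - [0, 0, -0.0035]
    - [0, 0, -0.0035]
  rot:
    - [0, 0, 0]
    - [0, 0, 0]
    - [0, 0, 0]
    - [0, 0, 0]
    - [0, 0, 0]

```text
time: 26.22
ee_pos: [0.4299, 0.044, 0.1097]
eef_rot: [0.706, 0.708, 0.0, 0.0]
ft_force: [0.0, 0.4, -3.5]
width: 0.0292
grip_force: 58.9
```

```bash
python3 - <<'E'
from h import *
im=snap('scene'); snap('top')
print(spot('post1','scene'),spot('rammer','scene'),spot('stand_pad','scene'))
for c in('scene','top'):
  for v in spot('vase1',c): print(c,v)
E
```

```text
[([0.6282, 0.2586, 0.0626], 0.73, [287.0, 291.0]), ([0.6256, -0.1153, 0.0608], 0.66, [221.0, 195.0])] [([0.4313, 0.0438, 0.0574], 0.54, [297.0, 203.0])] [([0.4316, 0.0477, 0.0487], 0.98, [298.0, 205.0])]
scene ([0.3197, -0.3141, 0.0032], 0.96, [264.0, 128.0])
scene ([0.4338, -0.1299, 0.0041], 0.95, [266.0, 175.0])
scene ([0.5703, -0.2536, -0.0005], 0.92, [215.0, 169.0])
scene ([0.2315, -0.3854, 0.0013], 0.73, [272.0, 107.0])
scene ([0.5551, -0.3954, 0.0023], 0.69, [200.0, 141.0])
scene ([0.2313, -0.2926, -0.0012], 0.66, [286.0, 123.0])
scene ([0.6286, -0.1187, 0.0635], 0.56, [219.0, 195.0])
top ([0.4313, -0.132, 0.0041], 0.86, [278.0, 217.0])
top ([0.5722, -0.2562, 0.002], 0.71, [318.0, 174.0])
top ([0.4544, -0.3031, 0.0009], 0.7, [332.0, 211.0])
top ([0.228, -0.3879, -0.0017], 0.7, [357.0, 284.0])
top ([0.5473, -0.3992, -0.0033], 0.68, [362.0, 183.0])
top ([0.322, -0.3173, 0.0018], 0.63, [335.0, 253.0])
top ([0.2224, -0.2922, 0.0009], 0.56, [327.0, 285.0])
```

Request:
arm_command:
  xyz:
    - [0, 0, -0.0007]
    - [0, 0, -0.0014]
    - [0, 0, -0.002]
    - [0, 0, -0.002]
  rot:
    - [0, 0, 0]
    - [0, 0, 0]
    - [0, 0, 0]
    - [0, 0, 0]

```text
time: 26.9
ee_pos: [0.43, 0.0441, 0.1083]
eef_rot: [0.706, 0.708, 0.0, -0.0]
ft_force: [-4.0, -0.1, 7.6]
width: 0.0292
grip_force: 58.3
```

Request:
arm_command:
  xyz:
    - [0, 0, 0.001]
    - [0, 0, 0.001]
    - [0, 0, 0.001]
    - [0, 0, 0.001]
    - [0, 0, 0.001]
    - [0, 0, 0.001]
    - [0, 0, 0.02]
    - [0, 0, 0.05]
    - [0, 0, 0.085]
    - [0, 0, 0.115]
    - [0.0, -0.02, 0.12]
    - [0.0, -0.05, 0.12]
    - [0.0, -0.085, 0.12]
    - [0.002, -0.12, 0.12]
    - [0.003, -0.15, 0.12]
    - [0.003, -0.17, 0.12]
    - [0.003, -0.175, 0.12]
    - [0.003, -0.175, 0.12]
  rot:
    - [0, 0, 0]
    - [0, 0, 0]
    - [0, 0, 0]
    - [0, 0, 0]
    - [0, 0, 0]
    - [0, 0, 0]
    - [0, 0, 0]
    - [0, 0, 0]
    - [0, 0, 0]
    - [0, 0, 0]
    - [0, 0, 0]
    - [0, 0, 0]
    - [0, 0, 0]
    - [0, 0, 0]
    - [0, 0, 0]
    - [0, 0, 0]
    - [0, 0, 0]
    - [0, 0, 0]
  grip: 1

```text
time: 28.4
ee_pos: [0.4326, -0.1323, 0.2276]
eef_rot: [0.707, 0.707, 0.0, 0.0]
ft_force: [-0.4, 0.9, 0.9]
width: 0.0873
grip_force: 0.0
```

```bash
python3 - <<'E'
from h import *
im=snap('scene','s7.png',(185,90,345,330),2.5); print(spot('rammer','scene'),spot('vase1','scene')[:4])
E
```

```text
[([0.4309, 0.0424, 0.0527], 0.81, [297.0, 203.0])] [([0.4532, -0.2959, -0.0036], 0.88, [237.0, 147.0]), ([0.5714, -0.2524, 0.0034], 0.85, [215.0, 169.0]), ([0.4357, -0.1269, 0.0034], 0.74, [266.0, 176.0]), ([0.5547, -0.397, 0.0011], 0.59, [200.0, 141.0])]
```

View pics/s7.png

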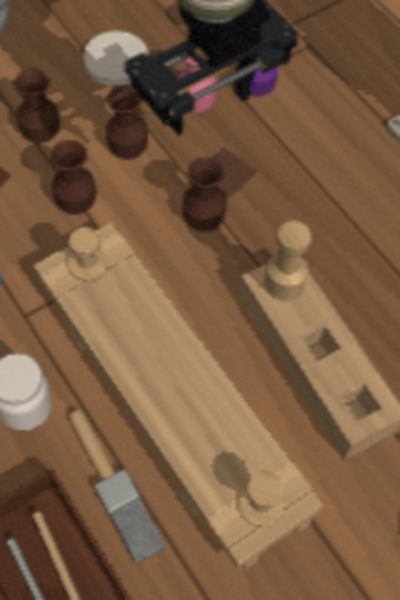

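Both posts are seated, the rammer stands upright on its pad (crop 290,260), and the four brown vases haven't moved. Next is the first vase (crop 205,195).

Request:
arm_command:
  xyz:
    - [0, 0.001, -0.03]
    - [0, 0.001, -0.06]
    - [0, 0.001, -0.09]
    - [0, 0.001, -0.12]
    - [0, 0.001, -0.145]
    - [0, 0.001, -0.16]
    - [0, 0.001, -0.17]
    - [0, 0.001, -0.17]
    - [0, 0.001, -0.17]
  rot:
    - [0, 0, 0]
    - [0, 0, 0]
    - [0, 0, 0]
    - [0, 0, 0]
    - [0, 0, 0]
    - [0, 0, 0]
    - [0, 0, 0]
    - [0, 0, 0]
    - [0, 0, 0]

```text
time: 29.3
ee_pos: [0.433, -0.1294, 0.0579]
eef_rot: [0.706, 0.708, -0.0, -0.0]
ft_force: [0.0, 0.1, 0.6]
width: 0.0869
grip_force: 0.0
```

Request:
arm_command:
  xyz:
    - [0, 0, 0]
    - [0, 0, 0]
    - [0, 0, 0]
    - [0, 0, 0]
    - [0, 0, 0]
    - [0, 0, 0]
    - [0, 0, 0]
    - [0, 0, 0]
    - [0, 0, 0]
    - [0, 0, 0]
    - [0, 0, 0]
    - [0, 0, 0]
  rot:
    - [0, 0, 0]
    - [0, 0, 0]
    - [0, 0, 0]
    - [0, 0, 0]
    - [0, 0, 0]
    - [0, 0, 0]
    - [0, 0, 0]
    - [0, 0, 0]
    - [0, 0, 0]
    - [0, 0, 0]
    - [0, 0, 0]
    - [0, 0, 0]
  grip: 0
  squeeze: 30

```text
time: 30.3
ee_pos: [0.4328, -0.13, 0.0577]
eef_rot: [0.706, 0.708, 0.0, 0.0]
ft_force: [-1.8, -0.2, 4.6]
width: 0.048
grip_force: 30.0
```

The pads meet the 50 mm rim, not the neck, because the fingers are too tall for it. I'll grip the rim squarely with the pad centres.

Request:
arm_command:
  xyz:
    - [0, 0, 0]
    - [0, 0, 0]
    - [0, 0, 0.008]
    - [0, 0, 0.018]
    - [0, 0, 0.025]
    - [0, 0, 0.025]
  rot:
    - [0, 0, 0]
    - [0, 0, 0]
    - [0, 0, 0]
    - [0, 0, 0]
    - [0, 0, 0]
    - [0, 0, 0]
  grip: 0.75

```text
time: 30.8
ee_pos: [0.434, -0.1302, 0.0845]
eef_rot: [0.706, 0.708, 0.001, 0.001]
ft_force: [0.3, -0.3, -0.1]
width: 0.0648
grip_force: 0.0
```

Request:
arm_command:
  xyz:
    - [0, 0, 0]
    - [0, 0, 0]
    - [0, 0, 0]
    - [0, 0, 0]
    - [0, 0, 0]
    - [0, 0, 0]
    - [0, 0, 0]
  rot:
    - [0, 0, 0]
    - [0, 0, 0]
    - [0, 0, 0]
    - [0, 0, 0]
    - [0, 0, 0]
    - [0, 0, 0]
    - [0, 0, 0]
  grip: 0
  squeeze: 35

```text
time: 31.38
ee_pos: [0.4326, -0.13, 0.0823]
eef_rot: [0.706, 0.708, -0.0, -0.0]
ft_force: [0.8, -0.2, -1.9]
width: 0.0478
grip_force: 35.0
```

Request:
arm_command:
  xyz:
    - [0, 0, 0.005]
    - [0, 0, 0.015]
    - [0, 0, 0.02]
    - [0, 0, 0.02]
  rot:
    - [0, 0, 0]
    - [0, 0, 0]
    - [0, 0, 0]
    - [0, 0, 0]

```text
time: 31.72
ee_pos: [0.4337, -0.1302, 0.1042]
eef_rot: [0.706, 0.708, 0.001, 0.001]
ft_force: [-0.2, 0.3, -1.9]
width: 0.0475
grip_force: 35.0
```

```bash
python3 - <<'E'
from h import *
im=snap('scene','s8.png',(220,110,320,230),5)
s=r.read_state(); print(s['torque'],s['ft_force'],spot('vase1','scene'))
E
```

```text
[-0.05261633  0.01674206 -0.01687574] [ 0.47118727  0.16354997 -1.96178745] [([0.2283, -0.2939, -0.0012], 0.71, [286.0, 122.0]), ([0.4336, -0.1293, 0.0252], 0.66, [266.0, 172.0]), ([0.571, -0.2545, -0.0005], 0.62, [215.0, 169.0]), ([0.5547, -0.3959, -0.0012], 0.62, [200.0, 141.0]), ([0.455, -0.2987, -0.0039], 0.54, [236.0, 147.0]), ([0.3212, -0.3158, 0.0026], 0.53, [263.0, 128.0])]
```

View pics/s8.png

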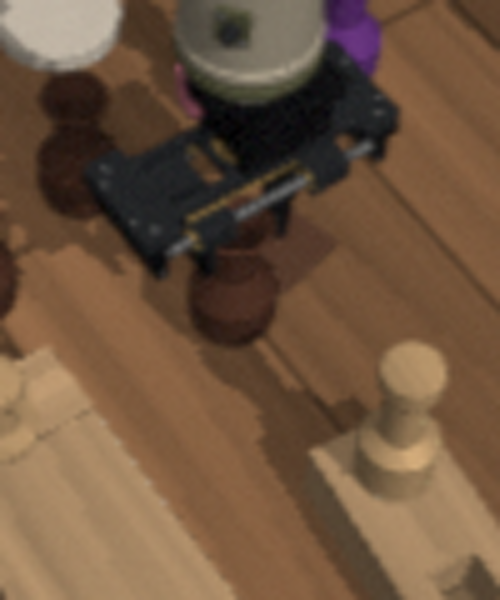

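The vase hangs upright from its rim (crop 232,290), with its base at TCP − 82 mm. I'll carry it to the first place.

Request:
arm_command:
  xyz:
    - [0, 0, 0.02]
    - [0, 0, 0.045]
    - [0.003, 0.005, 0.065]
    - [0.012, 0.02, 0.075]
    - [0.025, 0.042, 0.075]
    - [0.038, 0.064, 0.075]
    - [0.052, 0.087, 0.075]
    - [0.066, 0.11, 0.075]
    - [0.08, 0.133, 0.075]
    - [0.094, 0.156, 0.075]
    - [0.108, 0.18, 0.075]
    - [0.122, 0.203, 0.075]
    - [0.136, 0.227, 0.075]
    - [0.15, 0.25, 0.075]
    - [0.164, 0.273, 0.075]
    - [0.177, 0.295, 0.075]
    - [0.185, 0.31, 0.075]
    - [0.1895, 0.3175, 0.075]
    - [0.1895, 0.3175, 0.075]
    - [0.1895, 0.3175, 0.075]
  rot:
    - [0, 0, 0]
    - [0, 0, 0]
    - [0, 0, 0]
    - [0, 0, 0]
    - [0, 0, 0]
    - [0, 0, 0]
    - [0, 0, 0]
    - [0, 0, 0]
    - [0, 0, 0]
    - [0, 0, 0]
    - [0, 0, 0]
    - [0, 0, 0]
    - [0, 0, 0]
    - [0, 0, 0]
    - [0, 0, 0]
    - [0, 0, 0]
    - [0, 0, 0]
    - [0, 0, 0]
    - [0, 0, 0]
    - [0, 0, 0]

```text
time: 33.48
ee_pos: [0.622, 0.1865, 0.1771]
eef_rot: [0.707, 0.708, -0.001, 0.0]
ft_force: [0.3, -1.7, -2.6]
width: 0.0479
grip_force: 35.0
```

Request:
arm_command:
  xyz:
    - [0, 0, -0.01]
    - [0, 0, -0.02]
    - [0, 0, -0.026]
    - [0, 0, -0.03]
    - [0, 0, -0.032]
    - [0, 0, -0.033]
    - [0, 0, -0.033]
  rot:
    - [0, 0, 0]
    - [0, 0, 0]
    - [0, 0, 0]
    - [0, 0, 0]
    - [0, 0, 0]
    - [0, 0, 0]
    - [0, 0, 0]

```text
time: 34.07
ee_pos: [0.6223, 0.1874, 0.1445]
eef_rot: [0.706, 0.708, 0.0, 0.0]
ft_force: [-0.5, -0.0, -2.3]
width: 0.0479
grip_force: 35.0
```

```bash
python3 - <<'E'
from h import *
snap('scene'); s=r.read_state(); print(s['ee_pos'],s['torque'],s['ft_force'],s['width'],spot('vase1','scene'),spot('post1','scene'))
E
```

```text
[0.62242384 0.18750863 0.14480106] [-0.10688935  0.02401941 -0.00424172] [ 0.08512467  0.26202579 -2.32646424] 0.04745859029950701 [([0.2269, -0.2908, -0.0015], 0.81, [287.0, 123.0]), ([0.3236, -0.3124, 0.0031], 0.77, [263.0, 129.0]), ([0.2288, -0.3841, -0.0009], 0.74, [273.0, 108.0]), ([0.4542, -0.2973, -0.0015], 0.58, [236.0, 147.0]), ([0.5677, -0.2551, -0.0029], 0.58, [216.0, 169.0]), ([0.6254, 0.1898, 0.065], 0.48, [274.0, 270.0])] [([0.6284, -0.1181, 0.0637], 0.69, [219.0, 195.0]), ([0.5568, -0.3982, 0.0021], 0.69, [199.0, 140.0]), ([0.6792, -0.3434, 0.0028], 0.67, [177.0, 165.0]), ([0.623, 0.2617, 0.0648], 0.61, [289.0, 290.0])]
```

Request:
arm_command:
  xyz:
    - [0, 0, -0.001]
    - [0, 0, -0.002]
    - [0, 0, -0.003]
    - [0, 0, -0.003]
  rot:
    - [0, 0, 0]
    - [0, 0, 0]
    - [0, 0, 0]
    - [0, 0, 0]

```text
time: 34.55
ee_pos: [0.6226, 0.1876, 0.1424]
eef_rot: [0.706, 0.708, 0.0, 0.0]
ft_force: [-1.5, -1.3, 4.4]
width: 0.0481
grip_force: 35.0
```

Request:
arm_command:
  xyz:
    - [0, 0, 0]
    - [0, 0, 0]
    - [0, 0, 0]
    - [0, 0, 0]
    - [0, 0, 0.01]
    - [0, 0, 0.03]
    - [0, 0, 0.055]
    - [-0.002, -0.02, 0.07]
    - [-0.006, -0.05, 0.07]
    - [-0.01, -0.085, 0.07]
    - [-0.014, -0.12, 0.07]
    - [-0.018, -0.16, 0.07]
    - [-0.022, -0.2, 0.07]
    - [-0.027, -0.24, 0.07]
    - [-0.032, -0.28, 0.07]
    - [-0.037, -0.32, 0.07]
    - [-0.042, -0.36, 0.07]
    - [-0.047, -0.4, 0.07]
    - [-0.05, -0.435, 0.07]
    - [-0.052, -0.443, 0.07]
  rot:
    - [0, 0, 0]
    - [0, 0, 0]
    - [0, 0, 0]
    - [0, 0, 0]
    - [0, 0, 0]
    - [0, 0, 0]
    - [0, 0, 0]
    - [0, 0, 0]
    - [0, 0, 0]
    - [0, 0, 0]
    - [0, 0, 0]
    - [0, 0, 0]
    - [0, 0, 0]
    - [0, 0, 0]
    - [0, 0, 0]
    - [0, 0, 0]
    - [0, 0, 0]
    - [0, 0, 0]
    - [0, 0, 0]
    - [0, 0, 0]
  grip: 0.9

```text
time: 36.22
ee_pos: [0.568, -0.2629, 0.2127]
eef_rot: [0.709, 0.705, -0.001, 0.001]
ft_force: [-0.8, -0.7, 0.4]
width: 0.0783
grip_force: 0.0
```

```bash
python3 - <<'E'
from h import *
snap('scene'); snap('top'); print(r.read_state()['ee_pos'])
for c in('scene','top'):
  for v in spot('vase1',c): print(c,v)
E
```

```text
[ 0.56920047 -0.25863454  0.21228706]
scene ([0.5689, -0.2578, -0.0018], 0.87, [215.0, 168.0])
scene ([0.4528, -0.2973, -0.0028], 0.81, [237.0, 147.0])
scene ([0.6239, 0.1876, 0.0647], 0.78, [274.0, 270.0])
scene ([0.2279, -0.2894, 0.0011], 0.74, [287.0, 122.0])
scene ([0.3195, -0.3147, 0.0007], 0.73, [264.0, 128.0])
scene ([0.5557, -0.398, 0.0022], 0.65, [199.0, 140.0])
scene ([0.232, -0.3837, 0.0015], 0.51, [272.0, 108.0])
top ([0.2308, -0.3879, -0.0008], 0.69, [357.0, 283.0])
top ([0.573, -0.2582, 0.004], 0.65, [318.0, 173.0])
top ([0.6222, 0.1853, 0.0659], 0.59, [175.0, 151.0])
top ([0.3226, -0.3165, 0.0018], 0.58, [335.0, 253.0])
top ([0.2238, -0.293, 0.0011], 0.58, [327.0, 285.0])
top ([0.6233, 0.0707, 0.0024], 0.5, [216.0, 155.0])
```

Request:
arm_command:
  xyz:
    - [0, -0.001, -0.02]
    - [0, -0.001, -0.045]
    - [0, -0.001, -0.075]
    - [0, -0.001, -0.1]
    - [0, -0.001, -0.12]
    - [0, -0.001, -0.129]
    - [0, -0.001, -0.129]
    - [0, -0.001, -0.129]
  rot:
    - [0, 0, 0]
    - [0, 0, 0]
    - [0, 0, 0]
    - [0, 0, 0]
    - [0, 0, 0]
    - [0, 0, 0]
    - [0, 0, 0]
    - [0, 0, 0]

```text
time: 37.08
ee_pos: [0.571, -0.2555, 0.0833]
eef_rot: [0.706, 0.708, 0.0, 0.0]
ft_force: [0.7, -1.0, -0.3]
width: 0.0785
grip_force: 0.0
```

Request:
arm_command:
  xyz:
    - [0, 0, 0]
    - [0, 0, 0]
    - [0, 0, 0]
    - [0, 0, 0]
    - [0, 0, 0]
    - [0, 0, 0]
    - [0, 0, 0]
    - [0, 0, 0]
    - [0, 0, 0]
  rot:
    - [0, 0, 0]
    - [0, 0, 0]
    - [0, 0, 0]
    - [0, 0, 0]
    - [0, 0, 0]
    - [0, 0, 0]
    - [0, 0, 0]
    - [0, 0, 0]
    - [0, 0, 0]
  grip: 0
  squeeze: 35

```text
time: 37.83
ee_pos: [0.5707, -0.2566, 0.083]
eef_rot: [0.706, 0.708, 0.0, 0.0]
ft_force: [1.5, 0.5, 4.7]
width: 0.0478
grip_force: 40.4
```

Request:
arm_command:
  xyz:
    - [0, 0, 0.015]
    - [0, 0, 0.04]
    - [0, 0, 0.065]
    - [0, 0, 0.09]
    - [0, 0.01, 0.115]
    - [0, 0.03, 0.13]
    - [0, 0.055, 0.13]
    - [0, 0.08, 0.13]
    - [0, 0.107, 0.13]
    - [0, 0.135, 0.13]
    - [0, 0.163, 0.13]
    - [0.005, 0.191, 0.13]
    - [0.012, 0.219, 0.13]
    - [0.02, 0.247, 0.13]
    - [0.028, 0.275, 0.13]
    - [0.035, 0.3, 0.13]
    - [0.042, 0.325, 0.125]
    - [0.048, 0.347, 0.115]
    - [0.052, 0.362, 0.105]
    - [0.0528, 0.367, 0.095]
  rot:
    - [0, 0, 0]
    - [0, 0, 0]
    - [0, 0, 0]
    - [0, 0, 0]
    - [0, 0, 0]
    - [0, 0, 0]
    - [0, 0, 0]
    - [0, 0, 0]
    - [0, 0, 0]
    - [0, 0, 0]
    - [0, 0, 0]
    - [0, 0, 0]
    - [0, 0, 0]
    - [0, 0, 0]
    - [0, 0, 0]
    - [0, 0, 0]
    - [0, 0, 0]
    - [0, 0, 0]
    - [0, 0, 0]
    - [0, 0, 0]

```text
time: 39.5
ee_pos: [0.6226, 0.1136, 0.1756]
eef_rot: [0.705, 0.709, -0.0, -0.001]
ft_force: [-0.5, 0.9, -3.4]
width: 0.0476
grip_force: 38.7
```

Request:
arm_command:
  xyz:
    - [0, 0, -0.008]
    - [0, 0, -0.017]
    - [0, 0, -0.025]
    - [0, 0, -0.03]
    - [0, 0, -0.032]
    - [0, 0, -0.032]
  rot:
    - [0, 0, 0]
    - [0, 0, 0]
    - [0, 0, 0]
    - [0, 0, 0]
    - [0, 0, 0]
    - [0, 0, 0]

```text
time: 40.0
ee_pos: [0.6229, 0.1097, 0.1452]
eef_rot: [0.707, 0.707, -0.0, -0.0]
ft_force: [0.5, -0.0, -3.0]
width: 0.0475
grip_force: 39.7
```

```bash
python3 - <<'E'
from h import *
snap('scene'); s=r.read_state(); print(s['ee_pos'],s['ft_force'],s['width'],[v for v in spot('vase1','scene') if v[0][0]>.4])
E
```

```text
[0.62317964 0.10995007 0.14577111] [ 0.92650317 -0.12709693 -4.07607371] 0.04765089160885295 [([0.5524, -0.3948, 0.003], 0.69, [201.0, 140.0]), ([0.6231, 0.1134, 0.0613], 0.67, [260.0, 250.0]), ([0.4531, -0.2957, -0.0035], 0.65, [237.0, 147.0]), ([0.6248, 0.1891, 0.0624], 0.58, [274.0, 270.0])]
```

Request:
arm_command:
  xyz:
    - [0, 0, -0.001]
    - [0, 0, -0.002]
    - [0, 0, -0.003]
    - [0, 0, -0.004]
    - [0, 0, -0.004]
  rot:
    - [0, 0, 0]
    - [0, 0, 0]
    - [0, 0, 0]
    - [0, 0, 0]
    - [0, 0, 0]

```text
time: 40.52
ee_pos: [0.6235, 0.1106, 0.143]
eef_rot: [0.706, 0.708, 0.001, 0.0]
ft_force: [-4.1, -0.3, 7.3]
width: 0.0478
grip_force: 40.5
```

Request:
arm_command:
  xyz:
    - [0, 0, 0]
    - [0, 0, 0]
    - [0, 0, 0]
    - [0, 0, 0]
    - [0, 0, 0.01]
    - [0, 0, 0.03]
    - [0, 0, 0.055]
    - [-0.002, -0.01, 0.08]
    - [-0.012, -0.03, 0.08]
    - [-0.025, -0.06, 0.08]
    - [-0.038, -0.09, 0.08]
    - [-0.053, -0.125, 0.08]
    - [-0.068, -0.16, 0.08]
    - [-0.083, -0.2, 0.08]
    - [-0.1, -0.24, 0.08]
    - [-0.116, -0.28, 0.08]
    - [-0.132, -0.32, 0.08]
    - [-0.148, -0.36, 0.08]
    - [-0.163, -0.395, 0.08]
    - [-0.17, -0.4095, 0.08]
  rot:
    - [0, 0, 0]
    - [0, 0, 0]
    - [0, 0, 0]
    - [0, 0, 0]
    - [0, 0, 0]
    - [0, 0, 0]
    - [0, 0, 0]
    - [0, 0, 0]
    - [0, 0, 0]
    - [0, 0, 0]
    - [0, 0, 0]
    - [0, 0, 0]
    - [0, 0, 0]
    - [0, 0, 0]
    - [0, 0, 0]
    - [0, 0, 0]
    - [0, 0, 0]
    - [0, 0, 0]
    - [0, 0, 0]
    - [0, 0, 0]
  grip: 0.9

```text
time: 42.18
ee_pos: [0.4501, -0.3044, 0.2229]
eef_rot: [0.708, 0.706, -0.0, 0.001]
ft_force: [0.0, -1.0, -0.0]
width: 0.0781
grip_force: 0.0
```

```bash
python3 - <<'E'
from h import *
snap('scene'); snap('top'); print(r.read_state()['ee_pos'])
for c in('scene','top'):
  for v in spot('vase1',c): print(c,v)
E
```

```text
[ 0.45050272 -0.30353976  0.22269055]
scene ([0.2282, -0.2897, -0.0008], 0.75, [287.0, 123.0])
scene ([0.4521, -0.2949, -0.0029], 0.71, [237.0, 147.0])
scene ([0.6244, 0.1161, 0.0588], 0.7, [260.0, 251.0])
scene ([0.321, -0.3148, 0.0038], 0.68, [263.0, 128.0])
scene ([0.6246, 0.1893, 0.0619], 0.67, [274.0, 270.0])
scene ([0.5552, -0.3975, -0.0015], 0.59, [200.0, 141.0])
scene ([0.2314, -0.3816, -0.0029], 0.57, [273.0, 109.0])
scene ([0.7834, -0.0165, 0.0013], 0.22, [195.0, 251.0])
top ([0.623, 0.1875, 0.0674], 0.86, [174.0, 150.0])
top ([0.3234, -0.3144, -0.0013], 0.72, [334.0, 253.0])
top ([0.4539, -0.3006, -0.0004], 0.64, [331.0, 211.0])
top ([0.6253, 0.1096, 0.0595], 0.61, [201.0, 151.0])
top ([0.2219, -0.293, -0.0008], 0.6, [327.0, 285.0])
top ([0.3619, -0.1736, 0.0001], 0.48, [290.0, 239.0])
```

Request:
arm_command:
  xyz:
    - [0, 0.001, -0.02]
    - [0, 0.001, -0.05]
    - [0, 0.001, -0.08]
    - [0, 0.001, -0.11]
    - [0, 0.001, -0.13]
    - [0, 0.001, -0.138]
    - [0, 0.001, -0.138]
    - [0, 0.001, -0.138]
  rot:
    - [0, 0, 0]
    - [0, 0, 0]
    - [0, 0, 0]
    - [0, 0, 0]
    - [0, 0, 0]
    - [0, 0, 0]
    - [0, 0, 0]
    - [0, 0, 0]

```text
time: 43.05
ee_pos: [0.454, -0.2975, 0.0844]
eef_rot: [0.706, 0.708, 0.0, 0.0]
ft_force: [0.1, -1.3, 0.2]
width: 0.0784
grip_force: 0.0
```

Request:
arm_command:
  xyz:
    - [0, 0, 0]
    - [0, 0, 0]
    - [0, 0, 0]
    - [0, 0, 0]
    - [0, 0, 0]
    - [0, 0, 0]
    - [0, 0, 0]
    - [0, 0, 0]
    - [0, 0, 0]
  rot:
    - [0, 0, 0]
    - [0, 0, 0]
    - [0, 0, 0]
    - [0, 0, 0]
    - [0, 0, 0]
    - [0, 0, 0]
    - [0, 0, 0]
    - [0, 0, 0]
    - [0, 0, 0]
  grip: 0
  squeeze: 35

```text
time: 43.8
ee_pos: [0.4536, -0.2982, 0.084]
eef_rot: [0.706, 0.708, 0.0, 0.001]
ft_force: [1.0, -0.1, 5.3]
width: 0.0478
grip_force: 35.0
```

Request:
arm_command:
  xyz:
    - [0, 0, 0.015]
    - [0, 0, 0.04]
    - [0, 0, 0.065]
    - [0.005, 0.01, 0.09]
    - [0.014, 0.027, 0.1]
    - [0.025, 0.049, 0.1]
    - [0.037, 0.072, 0.1]
    - [0.049, 0.095, 0.1]
    - [0.061, 0.119, 0.1]
    - [0.073, 0.143, 0.1]
    - [0.085, 0.167, 0.1]
    - [0.098, 0.191, 0.1]
    - [0.111, 0.216, 0.1]
    - [0.124, 0.241, 0.1]
    - [0.137, 0.266, 0.1]
    - [0.149, 0.29, 0.1]
    - [0.16, 0.31, 0.1]
    - [0.167, 0.325, 0.1]
    - [0.1705, 0.3315, 0.095]
    - [0.1705, 0.3315, 0.09]
  rot:
    - [0, 0, 0]
    - [0, 0, 0]
    - [0, 0, 0]
    - [0, 0, 0]
    - [0, 0, 0]
    - [0, 0, 0]
    - [0, 0, 0]
    - [0, 0, 0]
    - [0, 0, 0]
    - [0, 0, 0]
    - [0, 0, 0]
    - [0, 0, 0]
    - [0, 0, 0]
    - [0, 0, 0]
    - [0, 0, 0]
    - [0, 0, 0]
    - [0, 0, 0]
    - [0, 0, 0]
    - [0, 0, 0]
    - [0, 0, 0]

```text
time: 45.47
ee_pos: [0.6236, 0.0349, 0.1725]
eef_rot: [0.706, 0.709, -0.0, -0.0]
ft_force: [-1.4, 1.1, -2.7]
width: 0.0476
grip_force: 35.0
```

Request:
arm_command:
  xyz:
    - [0, 0, -0.006]
    - [0, 0, -0.014]
    - [0, 0, -0.021]
    - [0, 0, -0.026]
    - [0, 0, -0.028]
    - [0, 0, -0.028]
  rot:
    - [0, 0, 0]
    - [0, 0, 0]
    - [0, 0, 0]
    - [0, 0, 0]
    - [0, 0, 0]
    - [0, 0, 0]

```text
time: 45.97
ee_pos: [0.6232, 0.0331, 0.145]
eef_rot: [0.707, 0.708, -0.0, -0.0]
ft_force: [-0.5, -0.1, -3.1]
width: 0.0477
grip_force: 35.0
```

```bash
python3 - <<'E'
from h import *
snap('scene'); s=r.read_state(); print(s['ee_pos'],s['ft_force'],s['width'],[v for v in spot('vase1','scene') if v[0][0]>.4])
E
```

```text
[0.62347967 0.03315327 0.14547291] [ 0.51928815  0.0405972  -3.20769785] 0.04804561652256712 [([0.6249, 0.1146, 0.0579], 0.89, [260.0, 251.0]), ([0.6218, 0.1897, 0.0636], 0.68, [275.0, 270.0]), ([0.623, 0.0332, 0.0597], 0.65, [246.0, 230.0]), ([0.5574, -0.3971, 0.0023], 0.64, [199.0, 141.0])]
```

Request:
arm_command:
  xyz:
    - [0, 0, -0.001]
    - [0, 0, -0.002]
    - [0, 0, -0.003]
    - [0, 0, -0.003]
  rot:
    - [0, 0, 0]
    - [0, 0, 0]
    - [0, 0, 0]
    - [0, 0, 0]

```text
time: 46.4
ee_pos: [0.6244, 0.0336, 0.1439]
eef_rot: [0.706, 0.708, 0.001, 0.001]
ft_force: [-0.7, 0.0, 5.4]
width: 0.0478
grip_force: 35.0
```

Request:
arm_command:
  xyz:
    - [0, 0, 0]
    - [0, 0, 0]
    - [0, 0, 0]
    - [0, 0, 0]
    - [0, 0, 0.01]
    - [0, 0, 0.03]
    - [0, 0, 0.055]
    - [-0.001, -0.01, 0.08]
    - [-0.005, -0.03, 0.08]
    - [-0.01, -0.06, 0.08]
    - [-0.015, -0.09, 0.08]
    - [-0.021, -0.125, 0.08]
    - [-0.027, -0.165, 0.08]
    - [-0.034, -0.205, 0.08]
    - [-0.041, -0.245, 0.08]
    - [-0.048, -0.285, 0.08]
    - [-0.055, -0.325, 0.08]
    - [-0.062, -0.365, 0.08]
    - [-0.068, -0.4, 0.08]
    - [-0.072, -0.4315, 0.08]
  rot:
    - [0, 0, 0]
    - [0, 0, 0]
    - [0, 0, 0]
    - [0, 0, 0]
    - [0, 0, 0]
    - [0, 0, 0]
    - [0, 0, 0]
    - [0, 0, 0]
    - [0, 0, 0]
    - [0, 0, 0]
    - [0, 0, 0]
    - [0, 0, 0]
    - [0, 0, 0]
    - [0, 0, 0]
    - [0, 0, 0]
    - [0, 0, 0]
    - [0, 0, 0]
    - [0, 0, 0]
    - [0, 0, 0]
    - [0, 0, 0]
  grip: 0.9

```text
time: 48.07
ee_pos: [0.5503, -0.4008, 0.2235]
eef_rot: [0.707, 0.707, -0.0, 0.0]
ft_force: [0.7, 0.5, -0.7]
width: 0.0784
grip_force: 0.0
```

```bash
python3 - <<'E'
from h import *
snap('scene'); snap('top'); print(r.read_state()['ee_pos'])
for c in('scene','top'):
  for v in spot('vase1',c): print(c,v)
E
```

```text
[ 0.54796087 -0.40447794  0.22317486]
scene ([0.5549, -0.397, 0.0005], 0.8, [200.0, 141.0])
scene ([0.2285, -0.2899, 0.0027], 0.76, [287.0, 122.0])
scene ([0.6222, 0.1129, 0.0589], 0.7, [260.0, 250.0])
scene ([0.2341, -0.3826, 0.0021], 0.7, [272.0, 108.0])
scene ([0.3236, -0.313, 0.0013], 0.56, [263.0, 129.0])
top ([0.625, 0.0289, 0.0597], 0.96, [227.0, 152.0])
top ([0.5498, -0.3986, -0.0018], 0.88, [362.0, 182.0])
top ([0.624, 0.1874, 0.0658], 0.78, [175.0, 150.0])
top ([0.6254, 0.1075, 0.0621], 0.65, [201.0, 150.0])
top ([0.3206, -0.317, -0.0005], 0.52, [335.0, 254.0])
```

Vase 3 is placed. I'll take the last vase at (0.552, −0.398).

Request:
arm_command:
  xyz:
    - [0, 0, -0.02]
    - [0, 0, -0.05]
    - [0, 0, -0.08]
    - [0, 0, -0.11]
    - [0, 0, -0.13]
    - [0, 0, -0.139]
    - [0, 0, -0.139]
    - [0, 0, -0.139]
  rot:
    - [0, 0, 0]
    - [0, 0, 0]
    - [0, 0, 0]
    - [0, 0, 0]
    - [0, 0, 0]
    - [0, 0, 0]
    - [0, 0, 0]
    - [0, 0, 0]

```text
time: 48.93
ee_pos: [0.5525, -0.3974, 0.0846]
eef_rot: [0.706, 0.708, 0.0, 0.0]
ft_force: [0.0, -0.4, 0.1]
width: 0.0782
grip_force: 0.0
```

Request:
arm_command:
  xyz:
    - [0, 0, 0]
    - [0, 0, 0]
    - [0, 0, 0]
    - [0, 0, 0]
    - [0, 0, 0]
    - [0, 0, 0]
    - [0, 0, 0]
    - [0, 0, 0]
    - [0, 0, 0]
  rot:
    - [0, 0, 0]
    - [0, 0, 0]
    - [0, 0, 0]
    - [0, 0, 0]
    - [0, 0, 0]
    - [0, 0, 0]
    - [0, 0, 0]
    - [0, 0, 0]
    - [0, 0, 0]
  grip: 0
  squeeze: 35

```text
time: 49.68
ee_pos: [0.5516, -0.3982, 0.0839]
eef_rot: [0.706, 0.708, 0.0, 0.0]
ft_force: [-1.5, 1.3, 3.9]
width: 0.048
grip_force: 35.1
```

Request:
arm_command:
  xyz:
    - [0, 0, 0.015]
    - [0, 0, 0.04]
    - [0, 0, 0.065]
    - [0, 0.005, 0.09]
    - [0, 0.017, 0.11]
    - [0, 0.037, 0.13]
    - [0, 0.06, 0.135]
    - [0, 0.085, 0.135]
    - [0, 0.11, 0.135]
    - [0, 0.137, 0.135]
    - [0, 0.165, 0.135]
    - [0.003, 0.193, 0.135]
    - [0.01, 0.221, 0.135]
    - [0.018, 0.249, 0.135]
    - [0.027, 0.277, 0.135]
    - [0.04, 0.305, 0.135]
    - [0.053, 0.328, 0.135]
    - [0.066, 0.345, 0.13]
    - [0.073, 0.3545, 0.12]
    - [0.073, 0.3545, 0.11]
  rot:
    - [0, 0, 0]
    - [0, 0, 0]
    - [0, 0, 0]
    - [0, 0, 0]
    - [0, 0, 0]
    - [0, 0, 0]
    - [0, 0, 0]
    - [0, 0, 0]
    - [0, 0, 0]
    - [0, 0, 0]
    - [0, 0, 0]
    - [0, 0, 0]
    - [0, 0, 0]
    - [0, 0, 0]
    - [0, 0, 0]
    - [0, 0, 0]
    - [0, 0, 0]
    - [0, 0, 0]
    - [0, 0, 0]
    - [0, 0, 0]

```text
time: 51.35
ee_pos: [0.6255, -0.0403, 0.1919]
eef_rot: [0.705, 0.709, 0.0, -0.0]
ft_force: [0.5, 1.4, -3.1]
width: 0.0479
grip_force: 35.1
```

Request:
arm_command:
  xyz:
    - [0, 0, -0.01]
    - [0, 0, -0.022]
    - [0, 0, -0.034]
    - [0, 0, -0.042]
    - [0, 0, -0.047]
    - [0, 0, -0.048]
    - [0, 0, -0.048]
  rot:
    - [0, 0, 0]
    - [0, 0, 0]
    - [0, 0, 0]
    - [0, 0, 0]
    - [0, 0, 0]
    - [0, 0, 0]
    - [0, 0, 0]

```text
time: 51.93
ee_pos: [0.6245, -0.0437, 0.1455]
eef_rot: [0.707, 0.708, -0.0, -0.0]
ft_force: [0.1, -0.4, -2.4]
width: 0.0476
grip_force: 35.0
```

```bash
python3 - <<'E'
from h import *
snap('scene'); s=r.read_state(); print(s['ee_pos'],s['ft_force'],s['width'],[v for v in spot('vase1','scene') if v[0][0]>.4])
E
```

```text
[ 0.62478181 -0.0436679   0.14594747] [-0.45866699  0.18751853 -3.04477581] 0.04810120487968479 [([0.623, 0.0363, 0.0586], 0.95, [246.0, 231.0]), ([0.6228, 0.1871, 0.0657], 0.86, [274.0, 269.0]), ([0.6239, 0.1139, 0.0617], 0.73, [260.0, 250.0]), ([0.6277, -0.1219, 0.0665], 0.73, [219.0, 193.0]), ([0.6281, -0.042, 0.0635], 0.66, [232.0, 212.0])]
```

Lower, release, retreat, then check.

Request:
arm_command:
  xyz:
    - [0, 0, -0.001]
    - [0, 0, -0.002]
    - [0, 0, -0.003]
    - [0, 0, -0.0035]
    - [0, 0, -0.0035]
  rot:
    - [0, 0, 0]
    - [0, 0, 0]
    - [0, 0, 0]
    - [0, 0, 0]
    - [0, 0, 0]

```text
time: 52.45
ee_pos: [0.6251, -0.0435, 0.1438]
eef_rot: [0.706, 0.708, 0.001, 0.0]
ft_force: [-5.1, 1.6, 9.8]
width: 0.0482
grip_force: 35.5
```

Request:
arm_command:
  xyz:
    - [0, 0, 0]
    - [0, 0, 0]
    - [0, 0, 0]
    - [0, 0, 0]
    - [0, 0, 0.01]
    - [0, 0, 0.03]
    - [0, 0, 0.055]
    - [0, 0, 0.08]
    - [-0.02, -0.01, 0.1]
    - [-0.05, -0.03, 0.11]
    - [-0.08, -0.06, 0.12]
    - [-0.11, -0.09, 0.12]
    - [-0.14, -0.12, 0.12]
    - [-0.16, -0.15, 0.12]
    - [-0.18, -0.18, 0.12]
    - [-0.18, -0.21, 0.12]
    - [-0.18, -0.24, 0.12]
    - [-0.18, -0.24, 0.12]
  rot:
    - [0, 0, 0]
    - [0, 0, 0]
    - [0, 0, 0]
    - [0, 0, 0]
    - [0, 0, 0]
    - [0, 0, 0]
    - [0, 0, 0]
    - [0, 0, 0]
    - [0, 0, 0]
    - [0, 0, 0]
    - [0, 0, 0]
    - [0, 0, 0]
    - [0, 0, 0]
    - [0, 0, 0]
    - [0, 0, 0]
    - [0, 0, 0]
    - [0, 0, 0]
    - [0, 0, 0]
  grip: 0.9

```text
time: 53.95
ee_pos: [0.4428, -0.2893, 0.2633]
eef_rot: [0.709, 0.705, -0.0, 0.001]
ft_force: [-0.2, 0.2, 0.2]
width: 0.0783
grip_force: 0.0
```

```bash
python3 - <<'E'
from h import *
snap('scene','f1.png',(190,130,340,330),3); snap('top','f2.png',(130,120,310,240),4)
for c in('scene','top'):
  for l in ('vase1','post1','rammer'):
    for v in spot(l,c):
      if v[0][0]>.42: print(c,l,v)
E
```

```text
scene vase1 ([0.6234, 0.1157, 0.0607], 0.86, [260.0, 251.0])
scene vase1 ([0.6302, 0.0549, 0.056], 0.71, [248.0, 237.0])
scene vase1 ([0.6275, -0.042, 0.0585], 0.71, [232.0, 213.0])
scene post1 ([0.6282, 0.2605, 0.0656], 0.83, [287.0, 291.0])
scene post1 ([0.6292, -0.1162, 0.0636], 0.49, [219.0, 195.0])
scene rammer ([0.4297, 0.0436, 0.0531], 0.71, [298.0, 203.0])
top vase1 ([0.6311, 0.0498, 0.0605], 0.98, [220.0, 149.0])
top vase1 ([0.6179, -0.0426, 0.06], 0.96, [251.0, 154.0])
top vase1 ([0.6243, 0.1137, 0.0628], 0.89, [199.0, 151.0])
top vase1 ([0.6221, 0.184, 0.0665], 0.82, [176.0, 151.0])
top vase1 ([0.4258, 0.0423, 0.059], 0.53, [221.0, 217.0])
top post1 ([0.624, -0.1182, 0.0581], 0.79, [276.0, 153.0])
top post1 ([0.62, 0.2611, 0.062], 0.66, [150.0, 151.0])
top rammer ([0.4281, 0.0424, 0.0576], 0.86, [221.0, 216.0])
```

View pics/f1.png

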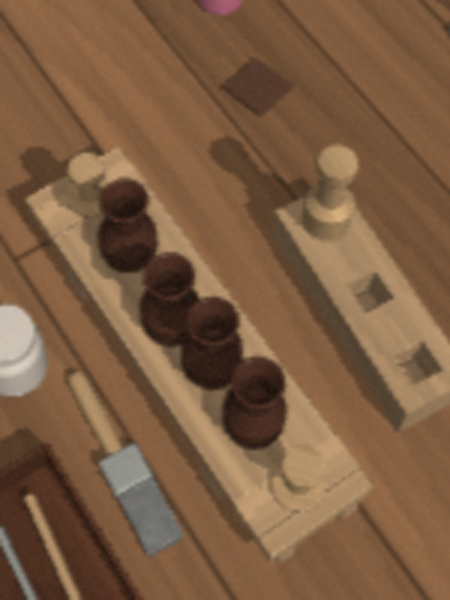

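View pics/f2.png

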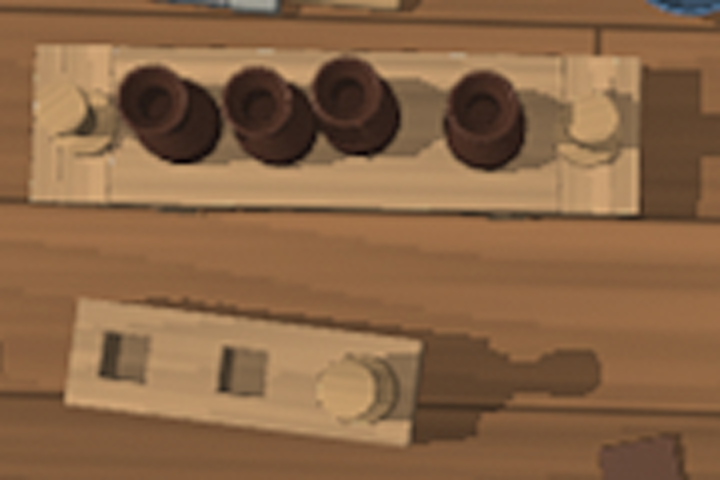

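Vase 3 was knocked (top crop 350,95) to about (0.630, 0.052), close to vase 2. The others stand in line. I'll measure the rims to correct it.

```bash
python3 - <<'E'
from h import *
for c in[(153,97),(260,100),(350,88),(484,101)]: print(ray(130+(c[0]+.5)/4-.5,120+(c[1]+.5)/4-.5,.165,'top').round(4))
for c in[(124,200),(169,276),(213,322),(259,383)]: print(ray(190+(c[0]+.5)/3-.5,130+(c[1]+.5)/3-.5,.165,'scene').round(4))
snap('scene')
for k in range(2):
  snap('top'); snap('scene')
  for c in('scene','top'): print(c,[v[0] for v in spot('vase1',c) if v[0][0]>.6])
print(r.read_state()['ee_pos'])
E
```

```text
[0.6223 0.183  0.165 ]
[0.6224 0.1096 0.165 ]
[0.6325 0.0481 0.165 ]
[ 0.6262 -0.0442  0.165 ]
[ 0.6261 -0.0393  0.165 ]
[0.6339 0.0548 0.165 ]
[0.6253 0.1169 0.165 ]
[0.6239 0.189  0.165 ]
scene [[0.6254, 0.19, 0.0643], [0.6224, 0.1165, 0.0587], [0.6308, -0.0443, 0.059], [0.6315, 0.0561, 0.0566], [0.6287, -0.117, 0.0593]]
top [[0.6245, 0.1105, 0.0608], [0.6312, 0.05, 0.0597]]
scene [[0.6269, -0.0409, 0.0629], [0.6221, 0.1142, 0.0613], [0.6291, 0.0526, 0.0565], [0.6253, 0.1901, 0.0629], [0.6257, 0.0739, 0.002]]
top [[0.6323, 0.0511, 0.0633], [0.6204, -0.047, 0.0597], [0.6218, 0.1101, 0.0605], [0.6219, 0.0695, 0.0635]]
[ 0.44460438 -0.28346606  0.26207564]
```

Request:
arm_command:
  xyz:
    - [0.01, 0.015, 0]
    - [0.025, 0.04, 0]
    - [0.04, 0.07, 0]
    - [0.055, 0.1, 0]
    - [0.07, 0.13, 0]
    - [0.085, 0.16, 0]
    - [0.1, 0.19, 0]
    - [0.115, 0.22, 0]
    - [0.13, 0.25, 0]
    - [0.145, 0.28, 0]
    - [0.16, 0.305, 0]
    - [0.175, 0.325, 0]
    - [0.184, 0.334, 0]
    - [0.184, 0.334, 0]
    - [0.184, 0.334, 0]
  rot:
    - [0, 0, 0]
    - [0, 0, 0]
    - [0, 0, 0]
    - [0, 0, 0]
    - [0, 0, 0]
    - [0, 0, 0]
    - [0, 0, 0]
    - [0, 0, 0]
    - [0, 0, 0]
    - [0, 0, 0]
    - [0, 0, 0]
    - [0, 0, 0]
    - [0, 0, 0]
    - [0, 0, 0]
    - [0, 0, 0]

```text
time: 56.05
ee_pos: [0.6286, 0.0505, 0.2615]
eef_rot: [0.706, 0.708, -0.001, 0.0]
ft_force: [0.4, -0.4, 0.1]
width: 0.0781
grip_force: 0.0
```

Request:
arm_command:
  xyz:
    - [0.001, 0.001, -0.025]
    - [0.001, 0.001, -0.055]
    - [0.001, 0.001, -0.085]
    - [0.001, 0.001, -0.105]
    - [0.001, 0.001, -0.115]
    - [0.001, 0.001, -0.118]
    - [0.001, 0.001, -0.118]
  rot:
    - [0, 0, 0]
    - [0, 0, 0]
    - [0, 0, 0]
    - [0, 0, 0]
    - [0, 0, 0]
    - [0, 0, 0]
    - [0, 0, 0]

```text
time: 56.63
ee_pos: [0.6295, 0.0507, 0.1445]
eef_rot: [0.707, 0.707, -0.0, 0.0]
ft_force: [0.5, -0.3, -0.2]
width: 0.0781
grip_force: 0.0
```

Request:
arm_command:
  xyz:
    - [0, 0, 0]
    - [0, 0, 0]
    - [0, 0, 0]
    - [0, 0, 0]
    - [0, 0, 0]
    - [0, 0, 0]
    - [0, 0, 0]
    - [0, 0, 0]
    - [0, 0, 0]
    - [0, 0, 0.003]
    - [0, 0, 0.008]
    - [0, 0, 0.01]
    - [0, 0, 0.01]
  rot:
    - [0, 0, 0]
    - [0, 0, 0]
    - [0, 0, 0]
    - [0, 0, 0]
    - [0, 0, 0]
    - [0, 0, 0]
    - [0, 0, 0]
    - [0, 0, 0]
    - [0, 0, 0]
    - [0, 0, 0]
    - [0, 0, 0]
    - [0, 0, 0]
    - [0, 0, 0]
  grip: 0
  squeeze: 35

```text
time: 57.72
ee_pos: [0.6295, 0.0515, 0.1544]
eef_rot: [0.706, 0.708, 0.0, -0.0]
ft_force: [0.1, -0.1, -2.7]
width: 0.0476
grip_force: 35.2
```

Request:
arm_command:
  xyz:
    - [-0.001, -0.004, 0]
    - [-0.003, -0.009, 0]
    - [-0.005, -0.014, 0]
    - [-0.006, -0.0175, 0]
    - [-0.006, -0.0175, 0]
    - [-0.006, -0.0175, -0.004]
    - [-0.006, -0.0175, -0.008]
    - [-0.006, -0.0175, -0.008]
  rot:
    - [0, 0, 0]
    - [0, 0, 0]
    - [0, 0, 0]
    - [0, 0, 0]
    - [0, 0, 0]
    - [0, 0, 0]
    - [0, 0, 0]
    - [0, 0, 0]

```text
time: 58.38
ee_pos: [0.6231, 0.0344, 0.1448]
eef_rot: [0.706, 0.708, -0.001, -0.0]
ft_force: [0.2, 0.0, -3.1]
width: 0.0479
grip_force: 35.3
```

```bash
python3 - <<'E'
from h import *
for k in range(3):
  snap('scene'); print([v[0] for v in spot('vase1','scene') if v[0][0]>.6])
s=r.read_state();print(s['ee_pos'],s['ft_force'],s['width'])
E
```

```text
[[0.623, 0.1917, 0.0649], [0.6199, 0.0394, 0.057], [0.625, 0.1149, 0.0564], [0.6283, -0.0411, 0.0639]]
[[0.6239, 0.1149, 0.0592], [0.6251, 0.1879, 0.0672], [0.628, -0.0401, 0.06], [0.6202, 0.0363, 0.0581]]
[[0.6257, 0.036, 0.0556], [0.6223, 0.1171, 0.0585], [0.6272, 0.1872, 0.0615], [0.6284, -0.0391, 0.0611]]
[0.62370245 0.03405344 0.14617332] [-0.28096694 -0.01715354 -2.71142232] 0.0481221039299816
```

Request:
arm_command:
  xyz:
    - [0.001, 0, -0.001]
    - [0.001, 0, -0.002]
    - [0.001, 0, -0.003]
    - [0.001, 0, -0.003]
  rot:
    - [0, 0, 0]
    - [0, 0, 0]
    - [0, 0, 0]
    - [0, 0, 0]

```text
time: 59.02
ee_pos: [0.6254, 0.034, 0.1444]
eef_rot: [0.706, 0.708, 0.001, 0.001]
ft_force: [-0.7, -0.7, 6.5]
width: 0.0477
grip_force: 35.2
```

Request:
arm_command:
  xyz:
    - [0, 0, 0]
    - [0, 0, 0]
    - [0, 0, 0]
    - [0, 0, 0]
    - [0, 0, 0]
    - [0, 0, 0.01]
    - [0, 0, 0.03]
    - [0, 0, 0.055]
    - [0, 0.01, 0.065]
    - [0, 0.03, 0.065]
    - [-0.001, 0.055, 0.065]
    - [-0.001, 0.073, 0.065]
    - [-0.001, 0.079, 0.065]
    - [-0.001, 0.079, 0.05]
    - [-0.001, 0.079, 0.025]
    - [-0.001, 0.079, 0.008]
    - [-0.001, 0.079, 0.003]
    - [-0.001, 0.079, 0.003]
  rot:
    - [0, 0, 0]
    - [0, 0, 0]
    - [0, 0, 0]
    - [0, 0, 0]
    - [0, 0, 0]
    - [0, 0, 0]
    - [0, 0, 0]
    - [0, 0, 0]
    - [0, 0, 0]
    - [0, 0, 0]
    - [0, 0, 0]
    - [0, 0, 0]
    - [0, 0, 0]
    - [0, 0, 0]
    - [0, 0, 0]
    - [0, 0, 0]
    - [0, 0, 0]
    - [0, 0, 0]
  grip: 0.9

```text
time: 60.52
ee_pos: [0.6228, 0.1125, 0.1449]
eef_rot: [0.707, 0.708, -0.001, -0.0]
ft_force: [-0.2, -0.2, -0.6]
width: 0.0783
grip_force: 0.0
```

Request:
arm_command:
  xyz:
    - [0, 0, 0]
    - [0, 0, 0]
    - [0, 0, 0]
    - [0, 0, 0]
    - [0, 0, 0]
    - [0, 0, 0]
    - [0, 0, 0]
    - [0, 0, 0]
    - [0, 0, 0]
    - [0, 0, 0.003]
    - [0, -0.001, 0.006]
    - [0, -0.002, 0.006]
    - [0, -0.002, 0.006]
  rot:
    - [0, 0, 0]
    - [0, 0, 0]
    - [0, 0, 0]
    - [0, 0, 0]
    - [0, 0, 0]
    - [0, 0, 0]
    - [0, 0, 0]
    - [0, 0, 0]
    - [0, 0, 0]
    - [0, 0, 0]
    - [0, 0, 0]
    - [0, 0, 0]
    - [0, 0, 0]
  grip: 0
  squeeze: 35

```text
time: 61.6
ee_pos: [0.6236, 0.1106, 0.1519]
eef_rot: [0.707, 0.708, -0.0, 0.0]
ft_force: [0.0, -0.3, -3.3]
width: 0.0478
grip_force: 35.0
```

Request:
arm_command:
  xyz:
    - [0, 0, -0.003]
    - [0, 0, -0.006]
    - [0, 0, -0.007]
    - [0, 0, -0.008]
    - [0, 0, -0.008]
  rot:
    - [0, 0, 0]
    - [0, 0, 0]
    - [0, 0, 0]
    - [0, 0, 0]
    - [0, 0, 0]

```text
time: 62.02
ee_pos: [0.6241, 0.1113, 0.1465]
eef_rot: [0.706, 0.708, 0.001, 0.0]
ft_force: [-6.6, 0.3, 18.5]
width: 0.0476
grip_force: 35.0
```

Request:
arm_command:
  xyz:
    - [0, 0, 0]
    - [0, 0, 0]
    - [0, 0, 0]
    - [0, 0, 0]
    - [0, 0, 0]
    - [0, 0, 0.01]
    - [0, 0, 0.03]
    - [0, 0, 0.055]
    - [0, 0, 0.08]
    - [-0.02, -0.02, 0.11]
    - [-0.05, -0.05, 0.12]
    - [-0.08, -0.08, 0.12]
    - [-0.11, -0.12, 0.12]
    - [-0.14, -0.16, 0.12]
    - [-0.16, -0.2, 0.12]
    - [-0.18, -0.24, 0.12]
    - [-0.18, -0.28, 0.12]
    - [-0.18, -0.32, 0.12]
    - [-0.18, -0.36, 0.12]
    - [-0.18, -0.36, 0.12]
  rot:
    - [0, 0, 0]
    - [0, 0, 0]
    - [0, 0, 0]
    - [0, 0, 0]
    - [0, 0, 0]
    - [0, 0, 0]
    - [0, 0, 0]
    - [0, 0, 0]
    - [0, 0, 0]
    - [0, 0, 0]
    - [0, 0, 0]
    - [0, 0, 0]
    - [0, 0, 0]
    - [0, 0, 0]
    - [0, 0, 0]
    - [0, 0, 0]
    - [0, 0, 0]
    - [0, 0, 0]
    - [0, 0, 0]
    - [0, 0, 0]
  grip: 0.9

```text
time: 63.68
ee_pos: [0.4419, -0.2546, 0.2655]
eef_rot: [0.708, 0.706, 0.0, 0.001]
ft_force: [0.9, -0.8, -0.7]
width: 0.0785
grip_force: 0.0
```

```bash
python3 - <<'E'
from h import *
snap('top','g2.png',(130,120,310,240),4)
for k in range(3):
  snap('scene'); print([v[0] for v in spot('vase1','scene') if v[0][0]>.6])
E
```

```text
[[0.6271, -0.0435, 0.0595], [0.6248, 0.1126, 0.0623], [0.6238, 0.1909, 0.0638]]
[[0.623, 0.1134, 0.061], [0.6253, 0.1877, 0.0648], [0.6276, -0.0403, 0.0596], [0.6229, 0.0365, 0.0555]]
[[0.6226, 0.1138, 0.0596], [0.6241, 0.0373, 0.0578], [0.6265, 0.185, 0.0628]]
```

View pics/g2.png

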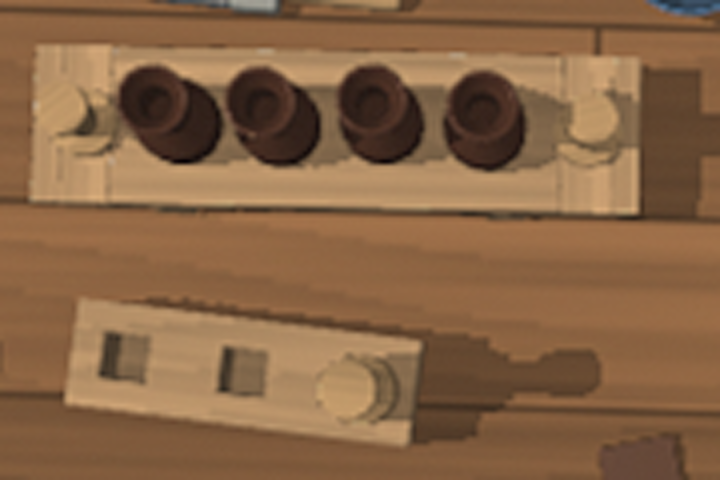

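The top crop shows four vases upright and evenly spaced in a straight row (155–484, ~100) and both posts seated. The rammer is on its pad and the arm is clear, so I'll hand the job in.

```bash
python3 -c "
from bench import r
print(r.close_job())"
```

```text
the job is handed in; nothing more can be done
None
```

I handed the job in at about 64 s: both posts are tapped home (left, then right), the rammer is back upright on its pad, and all four brown vases stand in one straight row with roughly 13–16 mm gaps, after I put back one that was knocked aside; the hand-in returned no verdict.

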